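Lacquered couplings under the drying lamp

TASK

Swing the drying lamp clear of the rack, to the left. The hexagonal couplings lying on the paper sheet are freshly lacquered and must never be touched by the gripper or arm: take the rod by its wooden handle, push it through the bore of each coupling, carry the coupling over on it, set it in a free groove of the drying rack, down on its floor and lying along it, and draw the rod out again. When all the couplings present are in the rack, with the rod laid back in its rest the way it lay before, swing the lamp back so that its head hangs centred over the middle of the rack, and leave it there; do not disturb the can, the pot or the wrench.

Things in the scene. Friction and masses are not known exactly. Their poses are not given: they have to be found in the camera images.
- rod: Carrying rod: a dark wooden handle block 50 (along x) x 24 (y, between the flat sides to grip) x 36 mm high, with a round steel rod 12 mm in diameter standing 105 mm out of its +x end. Origin: on the rod's axis at the middle of the handle's length; x points along the rod to its tip, 130 mm from the origin. The handle reaches from 12 mm below the axis to 24 mm above it. 0.16 kg, heavier towards the rod. It starts level in its rest with z up.
- rest: Fixed rod rest, grey plastic on a dark steel strip: two posts with upright U notches 22 mm wide and open at the top, 40 and 112 mm along its x from its origin, notch floor 39 mm and cheek tops 55 mm above the table. Origin on the table straight under the middle of the rod's handle when the rod lies in place; x points along the laid rod to its tip. The laid rod's axis is 45 mm above the table; nothing stands beneath the handle.
- coupling1: Aluminium hexagonal coupling, 46 mm across flats (53 mm across corners), 52 mm long, 0.12 to 0.23 kg, with a 26 mm bore through its length; origin in the middle of the bore, x along the bore (either end serves). Lies on one of its flats, bore level and 23 mm above the table, on the thin white paper sheet right of the robot's middle, bore roughly across the table (along the robot's y). It hangs loosely on the rod. May be absent.
- coupling2: Aluminium hexagonal coupling, 46 mm across flats (53 mm across corners), 52 mm long, 0.12 to 0.23 kg, with a 26 mm bore through its length; origin in the middle of the bore, x along the bore (either end serves). Lies on one of its flats, bore level and 23 mm above the table, on the thin white paper sheet right of the robot's middle, bore roughly across the table (along the robot's y). It hangs loosely on the rod. May be absent.
- coupling3: Aluminium hexagonal coupling, 46 mm across flats (53 mm across corners), 52 mm long, 0.12 to 0.23 kg, with a 26 mm bore through its length; origin in the middle of the bore, x along the bore (either end serves). Lies on one of its flats, bore level and 23 mm above the table, on the thin white paper sheet right of the robot's middle, bore roughly across the table (along the robot's y). It hangs loosely on the rod. May be absent.
- coupling4: Aluminium hexagonal coupling, 46 mm across flats (53 mm across corners), 52 mm long, 0.12 to 0.23 kg, with a 26 mm bore through its length; origin in the middle of the bore, x along the bore (either end serves). Lies on one of its flats, bore level and 23 mm above the table, on the thin white paper sheet right of the robot's middle, bore roughly across the table (along the robot's y). It hangs loosely on the rod. May be absent.
- rack: Fixed wooden drying rack, 310 x 90 mm: four grooves along its y, side by side along its x every 70 mm. Origin on the table under the middle of the grooved part; x points along the row to the lamp's post, 210 mm from the origin. Groove floors 12 mm above the table. Upright partitions between and cheeks at the ends of the grooves all rise 24 mm above the floors.
- seat1 (a point): Where the middle of a coupling's bore lies when the coupling sits centred in groove 1 (counted from the end away from the lamp post): on the groove's middle line, 35 mm above the table. Groove: 57 mm wide, 66 mm long, closed at either end by two 8 mm thick cheeks that leave an upright gap 26 mm wide, open at the top, in line with the bore for the rod.
- seat2 (a point): Where the middle of a coupling's bore lies when the coupling sits centred in groove 2 (counted from the end away from the lamp post): on the groove's middle line, 35 mm above the table. Groove: 57 mm wide, 66 mm long, closed at either end by two 8 mm thick cheeks that leave an upright gap 26 mm wide, open at the top, in line with the bore for the rod.
- seat3 (a point): Where the middle of a coupling's bore lies when the coupling sits centred in groove 3 (counted from the end away from the lamp post): on the groove's middle line, 35 mm above the table. Groove: 57 mm wide, 66 mm long, closed at either end by two 8 mm thick cheeks that leave an upright gap 26 mm wide, open at the top, in line with the bore for the rod.
- seat4 (a point): Where the middle of a coupling's bore lies when the coupling sits centred in groove 4 (counted from the end away from the lamp post): on the groove's middle line, 35 mm above the table. Groove: 57 mm wide, 66 mm long, closed at either end by two 8 mm thick cheeks that leave an upright gap 26 mm wide, open at the top, in line with the bore for the rod.
- rack_mid (a point): Middle of the rack's grooved part, on the level of the groove floors: the point over which the lamp's head must hang.
- lamp (a joint): Angle of the lamp's boom about the upright post, rad: 0 when the head is over the middle of the rack; grows as the head swings to the rack's +y side (the robot's left); travel -0.3 to 1.2, and the head no longer overhangs the rack beyond 0.5. At the start it hangs roughly over the rack. Stiff with friction (about 2.5 N at the knob), stays where it is left.
- lamp_pivot (a point): On the post's upright axis, at the boom's height, 235 mm above the table.
- lamp_head (a point): Middle of the lamp head's underside, 190 mm above the table and 210 mm from the post's axis. White conical head 100 mm in diameter at its lower rim.
- lamp_knob (a point): Centre of the top of the black upright knob on the lamp's head, straight above the head's middle, 301 mm above the table: a cylinder 18 mm in diameter of which the upper 55 mm stand free, to pinch from above or push.
- lacquer_can: Bystander: small closed metal can, 70 mm in diameter, 90 mm high, at the far side, right of the lamp's post; origin at the centre of its underside.
- brush_pot: Bystander: white plastic cup, 68 mm in diameter, 80 mm high, far left beyond the lamp; origin at the centre of its underside.
- wrench: Bystander: steel wrench lying on the table to the left.

How it is judged:
On the way, in this order (a step that is already met when the one before it is completed fails the run):
1. the lamp is swung clear of the rack, to the left (value of joint lamp above 0.5 rad), for 0.2 s.
2. every coupling present lies in a groove of the rack, off the rod ((distance between coupling1 and seat1 below 0.018 m or distance between coupling1 and seat2 below 0.018 m or distance between coupling1 and seat3 below 0.018 m or distance between coupling1 and seat4 below 0.018 m) and angle between the x axis of each of coupling1, coupling2, coupling3, coupling4 and the y axis of rack, either way round below 0.2 rad and contact force between each of coupling1, coupling2, coupling3, coupling4 and rod below 0.3 N and (distance between coupling2 and seat1 below 0.018 m or distance between coupling2 and seat2 below 0.018 m or distance between coupling2 and seat3 below 0.018 m or distance between coupling2 and seat4 below 0.018 m) and (distance between coupling3 and seat1 below 0.018 m or distance between coupling3 and seat2 below 0.018 m or distance between coupling3 and seat3 below 0.018 m or distance between coupling3 and seat4 below 0.018 m) and (distance between coupling4 and seat1 below 0.018 m or distance between coupling4 and seat2 below 0.018 m or distance between coupling4 and seat3 below 0.018 m or distance between coupling4 and seat4 below 0.018 m)), for 0.2 s.
3. the rod lies in its rest (horizontal distance between rod and rest below 0.025 m and z of rod in the frame of rest between 0.038 and 0.052 m and angle between the x axis of rod and the x axis of rest, either way round below 0.15 rad), for 0.2 s.
4. the lamp's head hangs over the middle of the rack (horizontal distance between lamp_head and rack_mid below 0.03 m), for 0.2 s.
At the end, for the whole second after the job is handed in: Each coupling present lies in a groove, its middle within 18 mm of the seat point, its bore within 0.2 rad of the groove, off the rod; the rod lies in both notches of its rest within 25 mm and 0.15 rad of its place; the lamp head is within 30 mm (horizontally) of the rack's middle (all of step 2 and all of step 3 and horizontal distance between lamp_head and rack_mid below 0.03 m and linear speed of rod below 0.03 m/s); the robot touches nothing.
It fails at once if the gripper or arm touches a coupling (contact force between any of the fingers, the arm and coupling1 above 0.5 N or contact force between any of the fingers, the arm and coupling2 above 0.5 N or contact force between any of the fingers, the arm and coupling3 above 0.5 N or contact force between any of the fingers, the arm and coupling4 above 0.5 N).
It fails at once if a bystander (can, pot or wrench) is moved over 30 mm (distance of any of lacquer_can, brush_pot, wrench from where it was at the start of the episode above 0.03 m).
Of coupling1, coupling2, coupling3, coupling4 only 3 to 4 are there at a start; the rules pass over those that are not, and their reading is None.
At some moment in a run one of coupling1, coupling2, coupling3, coupling4 may be knocked a few centimetres aside while the robot is not near it.
It also fails if it takes over 210 s, if anything falls off the work surface, if the arm or the gripper's body presses on something with over 40 N, if the wrist force passes 120 N, or if a joint passes its speed limit or range.

ROBOT

A 6-joint arm with a two-finger parallel gripper is mounted at the origin on the work surface. World frame = base frame: x ahead of the robot, y to its left, z up, the work surface at z = 0. Lengths are in m, angles in rad, forces in N, time in s.
With the tool pointing down it reaches from about 0.35 to 0.975 m from the base axis. Payload 4.9 kg.
Tool frame: the origin (TCP) lies midway between the tips of the shut fingers; the grasp point (between the pads) lies 19 mm behind it; z points along the fingers, y is the line along which they close (so a half turn about z gives the same grasp; the last joint's range is limited). The gripper opens to 85 mm and grips with 20 to 120 N. Pads are 22 mm wide; open, the fingers measure 114 mm over their backs; the gripper's body (76 mm by 85 mm) begins 54 mm behind the grasp point. The pads swing forward as they close: fully open they stand 13 mm farther back than shut.
Start: joints at [1.102, 0.053, 1.613, -0, 1.476, -0.119], TCP at [0.214, 0.587, 0.231] pointing down, gripper open.
Joint ranges: [-3.01, 3.01], [-1.01, 2.22], [0.06, 2.58], [-1.02, 4.17], [0.09, 2.62], [-3.14, 3.14]. Speed limits (rad/s): [2.57, 2.57, 3.14, 3.14, 3.14, 3.14].

INTERFACE

Orientations are given as a unit quaternion [w, x, y, z].
In Python, from plant import state, grab_frame, camera_info, job_done, spot_in, masks_of, pinpoint gives the robot as it stands.
- The arm moves only by the shell command python3 -m handwheel 'ROWS' [OPENING]. ROWS is JSON, a list that holds one entry, the list of rows, each a list of 6 numbers: the shift along the world's x, y, z in m, then the turn, a rotation vector about the world's x, y, z in degrees. In form: [[[tx, ty, tz, ax, ay, az], ...]]. A call has 1 to 20 rows; each row shifts and turns the commanded pose from where the row before left it; what a row does not reach is not made up. A row lasts 1/12 s, in which the tool goes at most 41.7 mm and 7.16 degrees, less where a joint would pass 70% of its speed; a pose out of reach is approached as far as the arm can. A call is refused whole if a number of a shift passes 0.0417 or a number of a turn 7.16, either way. A call with a gripper value outside its range is refused whole. OPENING is the opening, from 0 (shut) to 1 (fully open), set as the call begins (- or left out, the last holds). The fingers move at their own pace and stop on an object; the grip force is fixed at half the most. Time passes only in rows, so rows that do not move let the fingers close. It gives the time, the measured TCP pose, the force, the opening and the grip force at its end, in the units of the state.
- state(): the state, without advancing time (a new reading comes with each control period).
- grab_frame(name): name is "scene" or "top" or "wrist"; returns (picture, depth): 480x640x3 uint8, blue, green, red; 480x640 float32, m along the optical axis (not along the pixel's ray), 0 where there is no reading.
- camera_info(name): a dict with "fx", "fy", "cx", "cy" (pixels), "T" (4x4, takes a point from camera to world coordinates). Camera axes: x right, y up, looking along -z (the intrinsics and any distortion apply to the point x, -y, -z); pixel columns grow to the right and rows downward; lengths in m; the calibration is good to about 2 mm. A picture is of the moment at which its call begins: read the wrist's pose just before it. camera_info takes no time and is no camera call; for the wrist camera it gives the pose at the moment of the call.
- job_done(): hands the job in; it is judged then, once.
Trained networks look in the newest picture that a camera, given by its name, has taken for a name from the list of things; names that differ only in an ending like _2 or _b are one class to them, and where a whole thing is asked for, a point or a joint stands for the part that bears it (a point fixed in the world has none). Each returns a list of dicts, best first, with "conf" (0 to 1); they miss things now and then, are a little off and sometimes report something else, mostly with a low value. They report only what shows in the picture. A call takes as long as a camera call.
- spot_in(camera, thing): "box" ([left, top, width, height] in pixels, round what is visible of it).
- masks_of(camera, thing): "region" (480x640 bool, what is visible of it) and "box" ([left, top, width, height] in pixels, round what is visible of it).
- pinpoint(camera, thing): "position" ([column, row] in pixels: a listed point, or the origin of a listed thing).
The state is a dict: "time": time; "joint_pos": joint angles; "joint_vel": joint speeds; "joint_efforts": joint torques, N m; "tool_pos": TCP position; "tool_rot": TCP orientation; "contact_force": force on the tool from outside, world axes, zero at the start; "ft_torque": the same for the moment, N m; "gripper_width": opening from 0.0 (shut) to 1.0 (fully open); "grasp_force": force on a finger pad.
Only numpy, scipy, OpenCV 4.12 (cv2) and the standard library are available. Lean on these libraries where they do the work, as an engineer would, in place of code of your own. Each camera call takes 0.05 s, during which the arm holds its last target. There are 200 camera calls.

## Working session

There is one attempt and no reset: what is moved stays moved. The work goes in short steps, Python scripts to look and compute and a shell command to move; the robot and the scene stay as the last step left them, time stands still between calls to the robot, and variables do not carry over. Pictures are saved under pics/ and viewed, at most 14 in all, crops included, and the job is handed in when it is done.

```bash
ls; mkdir -p pics; cat > h.py <<'E'
import numpy as np, cv2
from plant import *
def w(cam,u,v,z=None,d=None,info=None):
    c=info or camera_info(cam); T=np.array(c["T"])
    r=np.array([(u-c["cx"])/c["fx"],-(v-c["cy"])/c["fy"],-1.0])
    R=T[:3,:3]@r;o=T[:3,3]
    if d is not None: return o+R*d
    return o+R*(z-o[2])/R[2]
E
python3 - <<'E'
from h import *
print({k:np.round(v,3) for k,v in state().items()})
for n in("top","scene"):
    p,d=grab_frame(n);cv2.imwrite(f"pics/{n}0.png",p);np.save(f"{n}0.npy",d)
    c=camera_info(n);print({k:np.round(v,3) for k,v in c.items()})
    for t in["rod","rest","coupling1","rack","seat1","seat2","seat3","seat4","rack_mid","lamp_pivot","lamp_head","lamp_knob","lacquer_can","brush_pot","wrench"]:
        print(n,t,[(np.round(q["position"]),round(q["conf"],2)) for q in pinpoint(n,t)][:5])
E
```

```text
pics
{'time': np.float64(0.0), 'joint_pos': array([ 1.102,  0.053,  1.614, -0.   ,  1.476, -0.119]), 'joint_vel': array([-0.   , -0.001, -0.001,  0.002, -0.004, -0.001]), 'joint_efforts': array([ 2.0000e-03, -3.9369e+01, -3.7018e+01, -0.0000e+00,  7.0000e-03,
        0.0000e+00]), 'tool_pos': array([0.214, 0.587, 0.23 ]), 'tool_rot': array([-0.   ,  0.174,  0.985, -0.001]), 'contact_force': array([-0.689,  0.779, -1.011]), 'ft_torque': array([-0.026,  0.041,  0.047]), 'grasp_force': np.float64(0.0), 'gripper_width': np.float64(1.002)}
{'fx': np.float64(616.096), 'fy': np.float64(616.096), 'cx': np.float64(330.997), 'cy': np.float64(230.628), 'T': array([[-0.017,  0.982, -0.191,  0.364],
       [-1.   , -0.019, -0.009,  0.149],
       [-0.012,  0.19 ,  0.982,  1.499],
       [ 0.   ,  0.   ,  0.   ,  1.   ]])}
top rod [(array([296., 318.]), 0.86)]
top rest [(array([298., 321.]), 0.88), (array([355., 314.]), 0.61)]
top coupling1 [(array([484., 321.]), 0.95), (array([470., 257.]), 0.76), (array([473., 283.]), 0.65), (array([476., 222.]), 0.63)]
top rack [(array([356., 272.]), 0.76)]
top
[... 1740 characters left out ...]
), 0.7), (array([343., 274.]), 0.64), (array([320., 283.]), 0.57)]
scene seat3 [(array([294., 295.]), 0.79), (array([364., 268.]), 0.7), (array([343., 274.]), 0.64), (array([320., 283.]), 0.57)]
scene seat4 [(array([294., 295.]), 0.79), (array([364., 268.]), 0.7), (array([343., 274.]), 0.64), (array([320., 283.]), 0.57)]
scene rack_mid [(array([330., 291.]), 0.79)]
scene lamp_pivot [(array([252., 235.]), 0.93), (array([400., 291.]), 0.24)]
scene lamp_head [(array([328., 228.]), 0.87)]
scene lamp_knob [(array([330., 187.]), 0.56)]
scene lacquer_can [(array([218., 286.]), 0.76)]
scene brush_pot [(array([360., 385.]), 0.67)]
scene wrench [(array([427., 389.]), 0.8), (array([242., 246.]), 0.45)]
```

```bash
python3 - <<'E'
from h import *
f=lambda n,u,v,z:print(n,np.round(w("top",u,v,z),3))
f("rod",296,318,.045);f("rest",298,321,0)
for a in((484,321),(470,257),(473,283),(476,222)):f("c",*a,.023)
for a in((355,232),(356,258),(357,285),(358,315)):f("seat",*a,.035)
f("pivot",356,160,.235);f("head",366,262,.19);f("knob",366,258,.301);f("can",416,169,0);f("pot",227,230,0);f("wrench",192,277,0)
g=lambda n,u,v,z:print("S",n,np.round(w("scene",u,v,z),3))
g("rod",396,290,.045);g("pivot",252,235,.235);g("knob",330,187,.301);g("head",328,228,.19);g("mid",330,291,.012)
for a in((271,246),(292,236),(311,224),(244,246)):g("c",*a,.023)
p=cv2.imread("pics/top0.png");cv2.imwrite("pics/top0c.png",cv2.resize(p[120:380,160:560],None,fx=2,fy=2,interpolation=cv2.INTER_CUBIC))
E
```

```text
rod [0.439 0.247 0.045]
rest [0.434 0.246 0.   ]
c [ 0.426 -0.196  0.023]
c [ 0.579 -0.172  0.023]
c [ 0.516 -0.176  0.023]
c [ 0.665 -0.192  0.023]
seat [0.644 0.104 0.035]
seat [0.58  0.103 0.035]
seat [0.515 0.102 0.035]
seat [0.444 0.102 0.035]
pivot [0.762 0.104 0.235]
head [0.548 0.087 0.19 ]
knob [0.54  0.092 0.301]
can [ 0.809 -0.055  0.   ]
pot [0.661 0.421 0.   ]
wrench [0.546 0.505 0.   ]
S rod [0.438 0.238 0.045]
S pivot [0.762 0.102 0.235]
S knob [0.551 0.095 0.301]
S head [0.556 0.097 0.19 ]
S mid [0.561 0.121 0.012]
S c [ 0.605 -0.138  0.023]
S c [ 0.525 -0.156  0.023]
S c [ 0.44  -0.19   0.023]
S c [ 0.673 -0.177  0.023]
```

View pics/top0c.png

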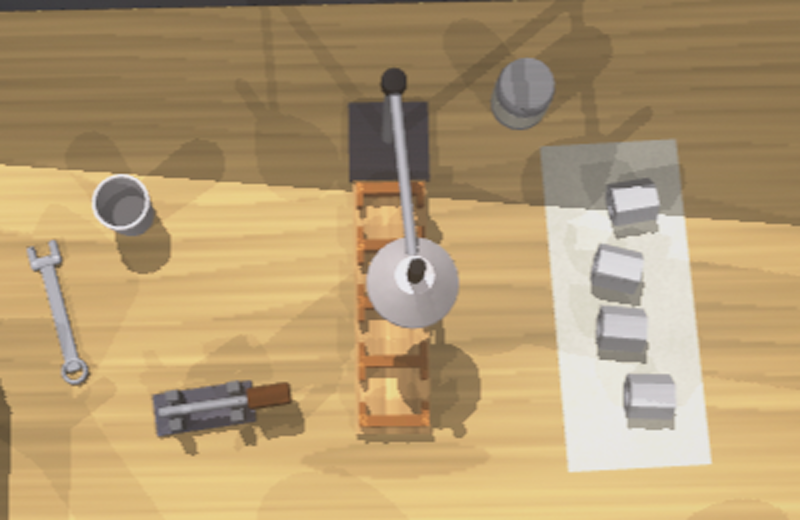

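View pics/scene0.png

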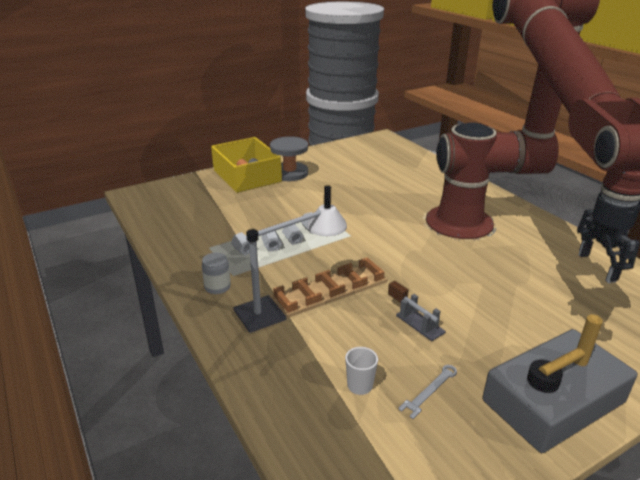

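The top view shows all four couplings on the paper (right), the lamp head over the rack with its knob at crop (415,270), and the rod in its rest with the handle on the right and the tip pointing left. In the scene view the post, pot, can and wrench match those positions. I'll start with the lamp knob.

```bash
python3 -m handwheel '[[[0,0,0.037,0,0,0],[0,0,0.037,0,0,0],[0,0,0.037,0,0,0],[0,0,0.037,0,0,0],[0.021,-0.031,0,0,0,0],[0.021,-0.031,0,0,0,0],[0.021,-0.031,0,0,0,0],[0.021,-0.031,0,0,0,0],[0.021,-0.031,0,0,0,0],[0.021,-0.031,0,0,0,0],[0.021,-0.031,0,0,0,0],[0.021,-0.031,0,0,0,0],[0.021,-0.031,0,0,0,0],[0.021,-0.031,0,0,0,0],[0.021,-0.031,0,0,0,0],[0.021,-0.031,0,0,0,0],[0.021,-0.031,0,0,0,0],[0.021,-0.031,0,0,0,0],[0.021,-0.031,0,0,0,0],[0.021,-0.028,0,0,0,0]]]' 1
python3 -m handwheel '[[[0,0,0,0,0,0],[0,0,0,0,0,0]]]'
python3 - <<'E'
from h import *
s=state();print(np.round(s["tool_pos"],4),np.round(s["tool_rot"],3))
c=camera_info("wrist");p,d=grab_frame("wrist");cv2.imwrite("pics/w1.png",p)
print({k:np.round(v,3) for k,v in c.items()})
for q in pinpoint("wrist","lamp_knob"):
    u,v=q["position"];print(u,v,q["conf"],d[int(v),int(u)],w("wrist",u,v,.301,info=c),w("wrist",u,v,d=d[int(v),int(u)],info=c))
E
```

```text
time: 3.27
tool_pos: [0.5509, 0.0921, 0.3795]
tool_rot: [0.0, 0.174, 0.985, 0.0]
contact_force: [0.2, -0.2, -0.2]
gripper_width: 1.001
grasp_force: 0.0
time: 3.43
tool_pos: [0.5507, 0.0928, 0.3787]
tool_rot: [-0.001, 0.176, 0.984, 0.0]
contact_force: [-0.5, -0.2, 0.3]
gripper_width: 0.998
grasp_force: 0.0
[0.5507 0.0928 0.3787] [-0.001  0.176  0.984  0.   ]
{'fx': np.float64(386.525), 'fy': np.float64(386.525), 'cx': np.float64(321.626), 'cy': np.float64(240.122), 'T': array([[ 0.346, -0.904, -0.25 ,  0.488],
       [ 0.938,  0.333,  0.093,  0.116],
       [-0.001, -0.267,  0.964,  0.521],
       [ 0.   ,  0.   ,  0.   ,  1.   ]])}
313.0 255.9 0.56 0.22946572 [0.55219226 0.08699507 0.301     ] [0.55191378 0.0871222  0.30194933]
125.4 229.2 0.54 0.48932773 [ 0.49889541 -0.01024864  0.301     ] [ 0.51182795 -0.15760784  0.04551489]
```

View pics/w1.png

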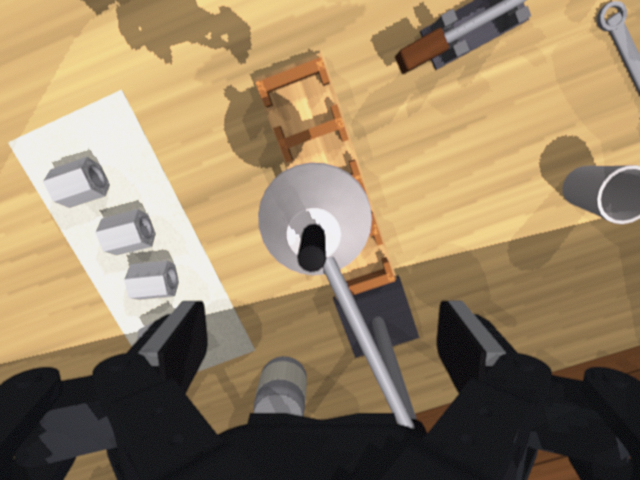

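Knob measured at (0.552, 0.087, 0.302), which fits the given height. Now I'll pinch it and swing along the arc to about 1.05 rad.

```bash
python3 -m handwheel '[[[0.001,-0.006,0,0,0,0],[0,0,-0.027,0,0,0],[0,0,-0.027,0,0,0],[0,0,-0.027,0,0,0],[0,0,-0.026,0,0,0],[0,0,0,0,0,0]]]' 1
python3 -m handwheel '[[[0,0,0,0,0,0],[0,0,0,0,0,0],[0,0,0,0,0,0],[0,0,0,0,0,0],[0,0,0,0,0,0],[0,0,0,0,0,0],[0,0,0,0,0,0],[0,0,0,0,0,0]]]' 0
python3 -m handwheel '[[[0,0.0147,0,0,0,0],[0,0.0148,0,0,0,0],[0.002,0.0147,0,0,0,0],[0.002,0.0147,0,0,0,0],[0.004,0.0141,0,0,0,0],[0.004,0.0141,0,0,0,0],[0.006,0.0135,0,0,0,0],[0.006,0.0135,0,0,0,0],[0.008,0.0125,0,0,0,0],[0.008,0.0125,0,0,0,0],[0.0095,0.0113,0,0,0,0],[0.0095,0.0113,0,0,0,0],[0.011,0.0098,0,0,0,0],[0.011,0.0099,0,0,0,0],[0.0122,0.0083,0,0,0,0],[0.0123,0.0082,0,0,0,0],[0,0,0,0,0,0],[0,0,0,0,0,0]]]'
```

```text
time: 4.03
tool_pos: [0.5477, 0.089, 0.2658]
tool_rot: [-0.005, 0.173, 0.985, -0.001]
contact_force: [-1.4, 0.1, -1.2]
gripper_width: 1.002
grasp_force: 0.0
time: 4.7
tool_pos: [0.5515, 0.0878, 0.274]
tool_rot: [0.001, 0.174, 0.985, -0.0]
contact_force: [-2.8, -1.1, 4.4]
gripper_width: 0.193
grasp_force: 58.7
time: 6.2
tool_pos: [0.6578, 0.2874, 0.2737]
tool_rot: [0.001, 0.174, 0.985, 0.001]
contact_force: [0.8, 2.8, 5.1]
gripper_width: 0.188
grasp_force: 59.7
```

```bash
python3 -m handwheel '[[[0,0,0,0,0,0],[0,0,0,0,0,0],[0,0,0,0,0,0],[0,0,0.03,0,0,0],[0,0,0.03,0,0,0],[0,0,0.03,0,0,0],[-0.025,-0.005,0,0,0,-6.8],[-0.025,-0.005,0,0,0,-6.8],[-0.025,-0.005,0,0,0,-6.8],[-0.025,-0.005,0,0,0,-6.8],[-0.025,-0.005,0,0,0,-6.8],[-0.025,-0.005,0,0,0,-6.8],[-0.025,-0.005,-0.03,0,0,-6.8],[-0.025,-0.005,-0.03,0,0,-6.8],[-0.019,-0.005,-0.03,0,0,-6.6],[0,0,-0.03,0,0,0],[0,0,-0.03,0,0,0],[0,0,0,0,0,0],[0,0,0,0,0,0]]]' 1
cat > rodlook.py <<'E'
from h import *
s=state();print(s["time"],np.round(s["tool_pos"],4),np.round(s["tool_rot"],3))
c=camera_info("wrist");p,d=grab_frame("wrist");cv2.imwrite("pics/w2.png",p)
for q in pinpoint("wrist","rod"): print("rod",q,w("wrist",*q["position"],.045,info=c))
for q in pinpoint("wrist","rest"): print("rest",q,w("wrist",*q["position"],.0,info=c))
def cloud(m,c=c,d=d):
    T=np.array(c["T"]);v,u=np.nonzero(m&(d>0));z=d[v,u]
    P=np.c_[(u-c["cx"])/c["fx"]*z,-(v-c["cy"])/c["fy"]*z,-z];return P@T[:3,:3].T+T[:3,3]
for q in masks_of("wrist","rod")[:1]:
    P=cloud(cv2.erode(q["region"].astype(np.uint8),np.ones((3,3)))>0);print(q["conf"],len(P))
    H=P[P[:,2]>.062];r,_,a=(*cv2.minAreaRect((H[:,:2]*1000).astype(np.float32))[:2],0)
    print("handle top",cv2.minAreaRect((H[:,:2]*1000).astype(np.float32)),len(H),np.median(H[:,2]))
    S=P[(P[:,2]<.056)&(P[:,2]>.046)];print("rod top",len(S),cv2.fitLine(S[:,:2].astype(np.float32),cv2.DIST_HUBER,0,.001,.001).ravel(),np.median(S[:,2]))
E
python3 rodlook.py
python3 - <<'E'
from h import *
p,d=grab_frame("top")
for t,z in(("lamp_head",.19),("lamp_knob",.301)):
    for q in pinpoint("top",t)[:2]: print(t,q["conf"],np.round(w("top",*q["position"],z),3))
E
```

```text
time: 7.78
tool_pos: [0.4363, 0.2403, 0.2104]
tool_rot: [-0.001, 0.65, 0.76, -0.002]
contact_force: [0.8, -0.3, 0.9]
gripper_width: 1.002
grasp_force: 0.0
7.7833 [0.4363 0.2403 0.2104] [-0.001  0.65   0.76  -0.002]
rod {'position': [331.8, 207.9], 'conf': 0.86} [0.4428236  0.25057428 0.045     ]
0.57 3780
handle top ((443.4753723144531, 250.48828125), (22.13967514038086, 47.868648529052734), 7.7815775871276855) 1818 0.06812032768320742
rod top 1931 [ 0.12660807 -0.99195284  0.43329516  0.32790354] 0.049366591985947395
lamp_head 0.81 [0.658 0.287 0.19 ]
lamp_head 0.47 [0.564 0.106 0.19 ]
lamp_knob 0.73 [0.656 0.286 0.301]
```

View pics/w2.png

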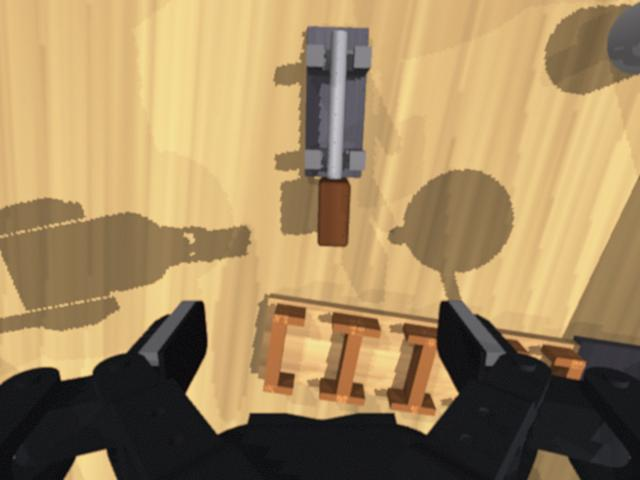

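The view shows the rod in its rest, handle at pixel (333,210), aligned with the tool. Rod origin is (0.4433, 0.2505), yaw about 97.5°, handle top at 0.068 (expected 0.069). Gripping it.

```bash
python3 -m handwheel '[[[0.007,0.010,0,0,0,-1.4],[0,0,-0.03,0,0,0],[0,0,-0.03,0,0,0],[0,0,-0.03,0,0,0],[0,0,-0.03,0,0,0],[0,0,-0.03,0,0,0],[0,0,-0.015,0,0,0],[0,0,-0.010,0,0,0],[0,0,0,0,0,0],[0,0,0,0,0,0],[0,0,0,0,0,0]]]' 1
python3 -m handwheel '[[[0,0,0,0,0,0],[0,0,0,0,0,0],[0,0,0,0,0,0],[0,0,0,0,0,0],[0,0,0,0,0,0],[0,0,0,0,0,0],[0,0,0,0,0,0],[0,0,0,0,0,0]]]' 0
python3 -c "
from plant import state
s=state();print(s['tool_pos'],s['tool_rot'])"
```

```text
time: 9.05
tool_pos: [0.4462, 0.2517, 0.0392]
tool_rot: [0.001, 0.659, 0.752, 0.001]
contact_force: [0.6, 0.6, -0.2]
gripper_width: 1.002
grasp_force: 0.0
time: 9.72
tool_pos: [0.4448, 0.2511, 0.0377]
tool_rot: [0.0, 0.659, 0.752, 0.0]
contact_force: [-1.5, -0.3, 3.4]
gripper_width: 0.272
grasp_force: 60.8
[0.44484269 0.25114552 0.03769645] [3.00469259e-05 6.58948787e-01 7.52187792e-01 1.44777058e-04]
```

```bash
python3 -m handwheel '[[[0,0,0.015,0,0,0],[0,0,0.025,0,0,0],[0,0,0.035,0,0,0],[0,0,0.035,0,0,0],[0,0,0.035,0,0,0],[0,0,0.035,0,0,0],[0.0,-0.015,0,0,0,-3.8],[0.002,-0.025,0,0,0,-3.8],[0.003,-0.035,0,0,0,0],[0.003,-0.038,0,0,0,0],[0.003,-0.038,0,0,0,0],[0.003,-0.038,0,0,0,0],[0.003,-0.038,0,0,0,0],[0.003,-0.038,0,0,0,0],[0.003,-0.038,0,0,0,0],[0.003,-0.038,0,0,0,0],[0.003,-0.038,0,0,0,0],[0.001,-0.038,0,0,0,0],[0,-0.038,0,0,0,0],[0,-0.038,0,0,0,0]]]'
python3 -m handwheel '[[[0,-0.035,0,0,0,0],[0,-0.025,0,0,0,0],[0,-0.015,0,0,0,0],[0,0,0,0,0,0],[0,0,0,0,0,0],[0,0,0,0,0,0]]]'
cat > look.py <<'E'
from h import *
import sys
def run(png=None):
    s=state();t=s["tool_pos"];q=s["tool_rot"]
    print("t",round(s["time"],1),"tcp",np.round(t,4),"tool y yaw",round(np.degrees(2*np.arctan2(q[2],q[1]))-90,2),"q",np.round(q,3),"w",round(s["gripper_width"],3))
    c=camera_info("wrist");p,d=grab_frame("wrist");T=np.array(c["T"])
    if png: cv2.imwrite(png,p)
    def cloud(m):
        v,u=np.nonzero((cv2.erode(m.astype(np.uint8),np.ones((3,3)))>0)&(d>0));z=d[v,u]
        return np.c_[(u-c["cx"])/c["fx"]*z,-(v-c["cy"])/c["fy"]*z,-z]@T[:3,:3].T+T[:3,3]
    out=[]
    for m in masks_of("wrist","coupling1"):
        P=cloud(m["region"]);
        if len(P)<60: continue
        zt=np.percentile(P[:,2],90);H=P[P[:,2]>zt-.004]
        (x,y),(a,b),g=cv2.minAreaRect((H[:,:2]*1000).astype(np.float32))
        if a>b: ang=g
        else: ang=g+90
        print("coup conf %.2f n %d ztop %.3f rect c (%.1f %.1f) size (%.0f %.0f) longyaw %.1f box %s"%(m["conf"],len(P),zt,x,y,a,b,ang%180,m["box"]), "med",np.round(np.median(H[:,:2],0)*1000,1))
    for q in pinpoint("wrist","coupling1"): print("pin %.2f"%q["conf"],np.round(w("wrist",*q["position"],.023,info=c),4))
    for m in masks_of("wrist","rod")[:1]:
        P=cloud(m["region"]);S=P[P[:,1]>t[1]+.035]
        # fit top line of rod
        if len(S)>50:
            k=S[:,1]-t[1]; A=np.c_[k,np.ones(len(k))]
            fx=np.linalg.lstsq(A,S[:,0],rcond=None)[0]
            bins=[(round(b,3),round(np.percentile(S[(k>b)&(k<b+.02),2],85)-t[2],4)) for b in(.04,.06,.08,.1) if((k>b)&(k<b+.02)).sum()>8]
            print("rod slope x/y %.3f, x at tcp %.4f (tcp %.4f), tip dy %.3f, top z rel tcp"%(fx[0],fx[1],t[0],k.max()),bins)
run(sys.argv[1] if len(sys.argv)>1 else None)
E
python3 look.py pics/w3.png
```

```text
time: 11.38
tool_pos: [0.474, -0.2438, 0.2163]
tool_rot: [-0.0, 0.707, 0.707, -0.0]
contact_force: [1.3, -0.2, -1.4]
gripper_width: 0.274
grasp_force: 60.2
time: 11.88
tool_pos: [0.4747, -0.3157, 0.2168]
tool_rot: [-0.001, 0.707, 0.707, 0.0]
contact_force: [0.1, -0.7, -1.9]
gripper_width: 0.269
grasp_force: 60.2
t 11.9 tcp [ 0.4747 -0.3157  0.2168] tool y yaw 0.01 q [-0.001  0.707  0.707  0.   ] w 0.269
coup conf 0.89 n 4519 ztop 0.046 rect c (588.6 -173.9) size (45 32) longyaw 75.7 box [427.6, 0.0, 84.0, 75.2] med [ 588.4 -175.3]
coup conf 0.86 n 4905 ztop 0.046 rect c (669.9 -194.1) size (32 51) longyaw 98.4 box [533.5, 18.8, 74.0, 83.4] med [ 670.  -193.5]
coup conf 0.70 n 4283 ztop 0.046 rect c (436.8 -199.3) size (52 31) longyaw 87.3 box [242.6, 26.4, 58.7, 83.4] med [ 437.  -198.9]
coup conf 0.58 n 4695 ztop 0.046 rect c (516.5 -175.7) size (44 32) longyaw 84.4 box [337.5, 0.3, 77.4, 73.8] med [ 516.6 -176.1]
pin 0.79 [ 0.6712 -0.194   0.023 ]
pin 0.72 [ 0.4397 -0.1979  0.023 ]
pin 0.70 [ 0.5871 -0.1674  0.023 ]
pin 0.57 [ 0.519  -0.1718  0.023 ]
rod slope x/y -0.017, x at tcp 0.4753 (tcp 0.4747), tip dy 0.107, top z rel tcp [(0.04, np.float64(0.0123)), (0.06, np.float64(0.0123)), (0.08, np.float64(0.0123)), (0.1, np.float64(0.0123))]
```

View pics/w3.png

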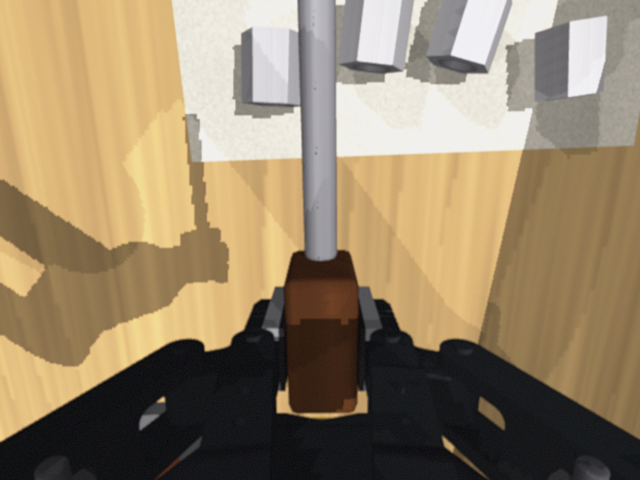

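The view shows the rod straight and level in the gripper, with four couplings ahead at pixels (270,65), (375,35), (470,35) and (570,55). Their tops are at 0.046, as expected. First coupling: A at (0.438, -0.199), yaw 87°.

```bash
python3 -m handwheel '[[[-0.015,-0.018,0,0,0,-2.7],[-0.015,-0.018,0,0,0,0],[-0.015,-0.018,-0.03,0,0,0],[0,0,-0.035,0,0,0],[0,0,-0.035,0,0,0],[0,0,-0.035,0,0,0],[0,0,-0.03,0,0,0],[0,0,-0.02,0,0,0],[0,0,-0.014,0,0,0],[0,0,0,0,0,0],[0,0,0,0,0,0],[0,0,0,0,0,0]]]'
python3 -m handwheel '[[[0.0005,0.01,0,0,0,0],[0.0005,0.01,0,0,0,0],[0.0005,0.01,0,0,0,0],[0.0005,0.01,0,0,0,0],[0,0,0,0,0,0],[0,0,0,0,0,0]]]'
python3 -m handwheel '[[[0.0005,0.01,0,0,0,0],[0.0005,0.01,0,0,0,0],[0.0005,0.01,0,0,0,0],[0.0005,0.01,0,0,0,0],[0.0003,0.006,0,0,0,0],[0,0,0,0,0,0],[0,0,0,0,0,0]]]'
python3 look.py pics/w4.png
```

```text
time: 13.08
tool_pos: [0.4306, -0.3715, 0.0198]
tool_rot: [0.001, 0.724, 0.69, -0.0]
contact_force: [0.1, 0.6, -0.9]
gripper_width: 0.272
grasp_force: 60.1
time: 13.58
tool_pos: [0.4317, -0.33, 0.0184]
tool_rot: [0.0, 0.723, 0.69, -0.0]
contact_force: [0.2, -0.7, -0.9]
gripper_width: 0.272
grasp_force: 60.1
time: 14.17
tool_pos: [0.4341, -0.2846, 0.0183]
tool_rot: [0.0, 0.724, 0.69, -0.0]
contact_force: [1.0, -0.1, -1.3]
gripper_width: 0.267
grasp_force: 60.1
t 14.2 tcp [ 0.4341 -0.2846  0.0183] tool y yaw -2.69 q [ 0.     0.724  0.69  -0.   ] w 0.267
coup conf 0.80 n 25274 ztop 0.046 rect c (436.3 -203.4) size (43 32) longyaw 87.5 box [231.8, 0.0, 166.7, 163.7] med [ 436.4 -202.2]
coup conf 0.68 n 10960 ztop 0.046 rect c (512.7 -191.8) size (11 29) longyaw 175.2 box [472.9, 3.0, 167.1, 69.2] med [ 511.3 -192. ]
pin 0.61 [ 0.4374 -0.1981  0.023 ]
```

View pics/w4.png

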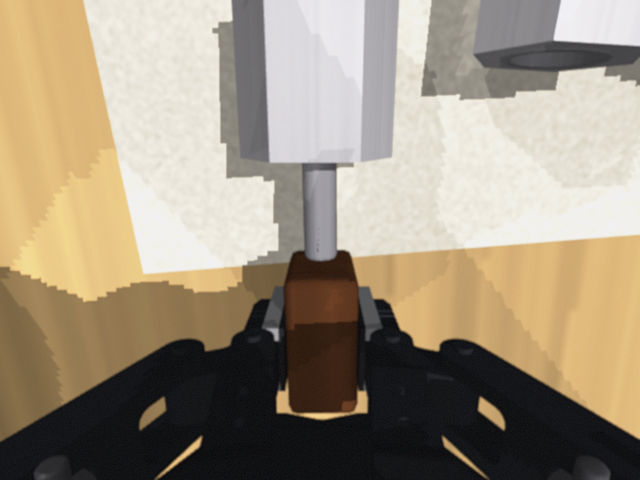

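```bash
python3 -m handwheel '[[[0,0,0.003,0,0,0],[0,0,0.003,0,0,0],[0,0,0.003,0,0,0],[0,0,0.003,0,0,0],[0,0,0.006,0,0,0],[0,0,0.01,0,0,0],[0,0,0.015,0,0,0],[0,0,0.02,0,0,0],[0,0,0.025,0,0,0],[0,0,0.025,0,0,0],[0,0,0.025,0,0,0],[0,0,0.02,0,0,0],[0,0,0.015,0,0,0],[0,0,0.008,0,0,0],[0,0,0,0,0,0],[0,0,0,0,0,0]]]'
python3 -m handwheel '[[[0,0.005,0,0,0,0.5],[0.0005,0.01,0,0,0,0.5],[0.001,0.015,0,0,0,0.5],[0.001,0.0205,0,0,0,0.5],[0.001,0.0205,0,0,0,0.5],[0.001,0.0205,0,0,0,0.5],[0.001,0.0205,0,0,0,0.2],[0.001,0.0205,0,0,0,0],[0.001,0.0205,0,0,0,0],[0.001,0.0205,0,0,0,0],[0.001,0.0205,0,0,0,0],[0.001,0.0205,0,0,0,0],[0.001,0.0205,0,0,0,0],[0.001,0.015,0,0,0,0],[0,0.01,0,0,0,0],[0,0.005,0,0,0,0],[0,0,0,0,0,0],[0,0,0,0,0,0],[0,0,0,0,0,0]]]'
cat > rack.py <<'E'
from h import *
import sys
s=state();print(np.round(s["tool_pos"],4))
c=camera_info("wrist");p,d=grab_frame("wrist");T=np.array(c["T"]);cv2.imwrite(sys.argv[1],p)
for q in pinpoint("wrist","seat1"): print("seat %.2f"%q["conf"],np.round(w("wrist",*q["position"],.035,info=c),4))
v,u=np.nonzero(d>0);z=d[v,u]
P=np.c_[(u-c["cx"])/c["fx"]*z,-(v-c["cy"])/c["fy"]*z,-z]@T[:3,:3].T+T[:3,3]
R=P[(abs(P[:,2]-.036)<.004)&(P[:,0]>.36)&(P[:,0]<.72)&(P[:,1]>.04)&(P[:,1]<.17)]
print(len(R),np.median(R[:,2]));np.save("rk.npy",R)
# template fit of the partition/cheek tops: pose x,y,yaw
from scipy.optimize import minimize
def inside(a,b):
    # partition bars (|y|<=45) between grooves, 13 mm wide; cheeks 8 mm thick, gap 26
    bar=np.min([abs(a-k) for k in(-.14,-.07,0,.07,.14)],0)<.0065
    ch=(abs(b)<.045)&(abs(b)>.033)&(np.min([abs(a-k) for k in(-.105,-.035,.035,.105)],0)>.013)&(abs(a)<.1465)
    return (bar&(abs(b)<.041))|((abs(b)>.033)&(abs(b)<.041)&(np.min([abs(a-k) for k in(-.105,-.035,.035,.105)],0)>.013)&(abs(a)<.1465))
def cost(q):
    x,y,g=q;dx=R[:,0]-x;dy=R[:,1]-y;a=dx*np.cos(g)+dy*np.sin(g);b=-dx*np.sin(g)+dy*np.cos(g);return -inside(a,b).mean()
best=min(((cost((x,y,g)),x,y,g) for x in np.arange(.53,.57,.002) for y in np.arange(.09,.115,.002) for g in np.radians(np.arange(-5,5.1,1))))
best=min(((cost((x,y,g)),x,y,g) for x in best[1]+np.arange(-.002,.0021,.0005) for y in best[2]+np.arange(-.002,.0021,.0005) for g in best[3]+np.radians(np.arange(-1,1.1,.25))))
print("fit %.2f mid %.4f %.4f yaw %.2f"%(-best[0],best[1],best[2],np.degrees(best[3])))
E
python3 look.py; python3 rack.py pics/w5.png
```

```text
time: 15.7
tool_pos: [0.4339, -0.2849, 0.1994]
tool_rot: [0.0, 0.724, 0.69, -0.0]
contact_force: [-1.6, -0.3, -3.9]
gripper_width: 0.272
grasp_force: 59.9
time: 17.28
tool_pos: [0.4464, -0.0204, 0.1992]
tool_rot: [0.0, 0.704, 0.71, -0.0]
contact_force: [0.4, 1.1, -2.7]
gripper_width: 0.271
grasp_force: 59.9
t 17.3 tcp [ 0.4464 -0.0204  0.1992] tool y yaw 0.42 q [ 0.     0.704  0.71  -0.   ] w 0.271
coup conf 0.88 n 1471 ztop 0.046 rect c (672.8 -170.6) size (17 33) longyaw 150.0 box [527.1, 360.2, 58.4, 45.1] med [ 672.6 -171.6]
coup conf 0.83 n 267 ztop 0.046 rect c (592.8 -188.8) size (9 11) longyaw 145.7 box [460.6, 334.8, 46.5, 80.5] med [ 593.9 -188.8]
pin 0.89 [ 0.6715 -0.1945  0.023 ]
pin 0.60 [0.4455 0.0878 0.023 ]
rod slope x/y -0.024, x at tcp 0.4469 (tcp 0.4464), tip dy 0.059, top z rel tcp [(0.04, np.float64(0.0122))]
[ 0.4465 -0.0205  0.1993]
seat 0.95 [0.6543 0.1025 0.035 ]
seat 0.83 [0.5891 0.1051 0.035 ]
seat 0.79 [0.5178 0.1057 0.035 ]
seat 0.43 [0.5454 0.0985 0.035 ]
6388 0.03519030544452739
fit 0.95 mid 0.5530 0.1020 yaw -0.25
```

View pics/w5.png

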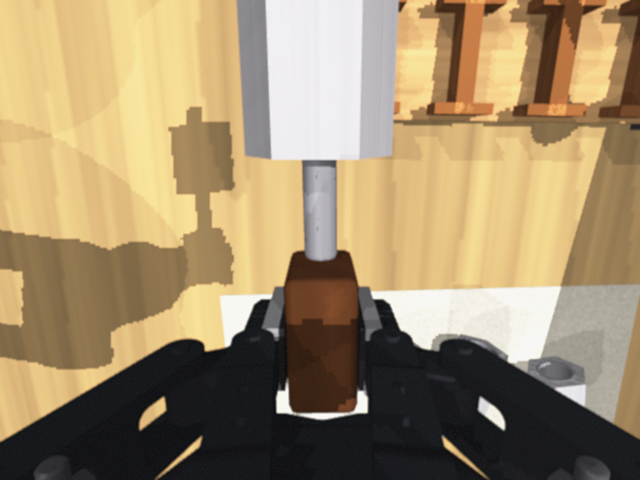

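The view shows the coupling hanging straight on the rod and the empty grooves at upper right. The rack fit gives its middle at (0.553, 0.102), yaw about 0, so the seats are at x ≈ 0.448, 0.518, 0.588 and 0.658. I'll lower into groove 1.

```bash
python3 -m handwheel '[[[0,0.006,0,0,0,-0.7],[0.001,0.012,0,0,0,0],[0.0005,0.012,0,0,0,0],[0,0.0065,0,0,0,0],[0,0,-0.01,0,0,0],[0,0,-0.02,0,0,0],[0,0,-0.025,0,0,0],[0,0,-0.025,0,0,0],[0,0,-0.025,0,0,0],[0,0,-0.018,0,0,0],[0,0,-0.01,0,0,0],[0,0,-0.005,0,0,0],[0,0,0,0,0,0],[0,0,0,0,0,0],[0,0,0,0,0,0]]]'
python3 -m handwheel '[[[0,0,-0.004,0,0,0],[0,0,-0.004,0,0,0],[0,0,-0.004,0,0,0],[0,0,-0.004,0,0,0],[0,0,-0.004,0,0,0],[0,0,-0.004,0,0,0],[0,0,-0.003,0,0,0],[0,0,-0.003,0,0,0],[0,0,0,0,0,0],[0,0,0,0,0,0],[0,0,0,0,0,0]]]'
python3 look.py pics/w6.png
```

```text
time: 18.83
tool_pos: [0.4493, 0.0163, 0.0629]
tool_rot: [0.001, 0.709, 0.706, 0.001]
contact_force: [-0.1, -0.7, -3.1]
gripper_width: 0.273
grasp_force: 59.9
time: 19.75
tool_pos: [0.4484, 0.0165, 0.0317]
tool_rot: [0.0, 0.709, 0.706, 0.0]
contact_force: [-0.1, 0.3, -2.0]
gripper_width: 0.273
grasp_force: 60.1
t 19.8 tcp [0.4484 0.0165 0.0317] tool y yaw -0.25 q [0.    0.709 0.706 0.   ] w 0.273
coup conf 0.88 n 24616 ztop 0.058 rect c (447.8 98.3) size (42 32) longyaw 89.9 box [234.2, 0.0, 166.2, 160.6] med [447.8  99.5]
coup conf 0.68 n 13780 ztop 0.062 rect c (448.9 16.0) size (23 50) longyaw 90.8 box [281.3, 157.4, 74.7, 258.5] med [448.9  18.9]
coup conf 0.20 n 59917 ztop 0.036 rect c (485.3 93.8) size (64 158) longyaw 179.8 box [183.2, 0.0, 456.7, 196.3] med [482.  89.]
pin 0.77 [0.4488 0.1059 0.023 ]
rod slope x/y -0.009, x at tcp 0.4487 (tcp 0.4484), tip dy 0.059, top z rel tcp [(0.04, np.float64(0.0123))]
```

View pics/w6.png

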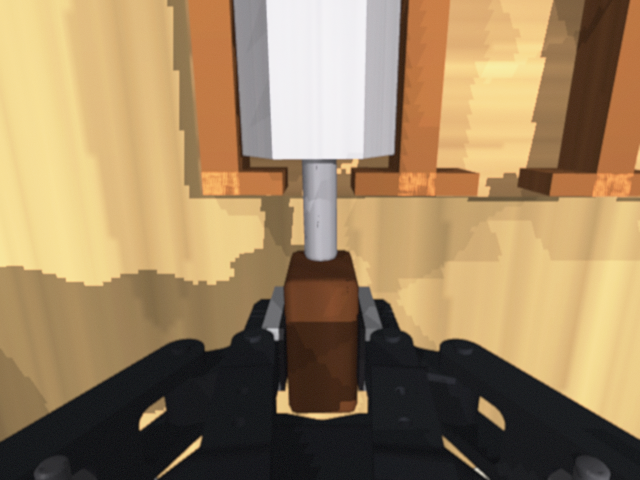

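The view shows the coupling seated between its partitions (top at 0.058, centre x 0.448). I'll draw out the rod and look at the rest.

```bash
python3 -m handwheel '[[[0,0,-0.002,0,0,0],[0,-0.008,0,0,0,0],[0,-0.015,0,0,0,0],[0,-0.02,0,0,0,0],[0,-0.02,0,0,0,0],[0,-0.02,0,0,0,0],[0,-0.015,0,0,0,0],[0,-0.007,0,0,0,0],[0,0,0.02,0,0,0],[0,0,0.03,0,0,0],[0,0,0.03,0,0,0],[0.012,-0.025,0.03,0,0,0],[0.015,-0.03,0.03,0,0,0],[0.015,-0.03,0.03,0,0,0],[0.015,-0.03,0.017,0,0,0],[0.015,-0.03,0,0,0,0],[0.015,-0.03,0,0,0,0],[0.012,-0.025,0,0,0,0],[0.005,-0.01,0,0,0,0],[0,0,0,0,0,0]]]'
python3 -m handwheel '[[[0,0,0,0,0,0],[0,0,0,0,0,0],[0,0,0,0,0,0]]]'
python3 look.py
python3 - <<'E'
from h import *
p,d=grab_frame("top");cv2.imwrite("pics/t7.png",p)
for q in pinpoint("top","coupling1"): print("top %.2f"%q["conf"],np.round(w("top",*q["position"],.023),3))
E
```

```text
time: 21.62
tool_pos: [0.55, -0.2958, 0.2111]
tool_rot: [-0.0, 0.709, 0.705, -0.0]
contact_force: [-0.4, 0.5, -1.6]
gripper_width: 0.269
grasp_force: 60.2
time: 21.87
tool_pos: [0.5494, -0.2926, 0.2118]
tool_rot: [-0.0, 0.708, 0.706, 0.0]
contact_force: [0.8, 0.4, -1.0]
gripper_width: 0.272
grasp_force: 60.2
t 21.9 tcp [ 0.5494 -0.2926  0.2118] tool y yaw -0.17 q [-0.     0.708  0.706  0.   ] w 0.272
coup conf 0.89 n 3922 ztop 0.046 rect c (517.2 -171.6) size (52 31) longyaw 84.9 box [245.8, 14.8, 55.2, 89.6] med [ 517.1 -171.7]
coup conf 0.88 n 5069 ztop 0.046 rect c (589.8 -170.4) size (52 32) longyaw 75.7 box [336.4, 9.4, 78.7, 95.2] med [ 589.7 -170. ]
coup conf 0.72 n 4665 ztop 0.046 rect c (671.5 -193.8) size (32 52) longyaw 98.3 box [441.6, 50.8, 68.5, 80.5] med [ 670.7 -192.9]
pin 0.97 [ 0.5888 -0.1676  0.023 ]
pin 0.62 [ 0.674  -0.1956  0.023 ]
pin 0.59 [ 0.5191 -0.1736  0.023 ]
rod slope x/y -0.012, x at tcp 0.5498 (tcp 0.5494), tip dy 0.107, top z rel tcp [(0.04, np.float64(0.0123)), (0.06, np.float64(0.0122)), (0.08, np.float64(0.0122)), (0.1, np.float64(0.0122))]
top 0.85 [ 0.58  -0.164  0.023]
top 0.69 [ 0.665 -0.196  0.023]
top 0.62 [ 0.514 -0.175  0.023]
top 0.55 [0.438 0.108 0.023]
```

```bash
python3 -m handwheel '[[[-0.015,-0.016,0,0,0,-2.5],[-0.016,-0.017,0,0,0,-2.4],[-0.016,-0.017,-0.03,0,0,0],[0,0,-0.035,0,0,0],[0,0,-0.035,0,0,0],[0,0,-0.035,0,0,0],[0,0,-0.03,0,0,0],[0,0,-0.02,0,0,0],[0,0,-0.009,0,0,0],[0,0,0,0,0,0],[0,0,0,0,0,0],[0,0,0,0,0,0]]]'
python3 -m handwheel '[[[0.0009,0.0105,0,0,0,0],[0.0009,0.0105,0,0,0,0],[0.0009,0.0105,0,0,0,0],[0.0009,0.0105,0,0,0,0],[0.0009,0.0105,0,0,0,0],[0.0009,0.0105,0,0,0,0],[0.0009,0.0105,0,0,0,0],[0.0009,0.0105,0,0,0,0],[0,0,0,0,0,0],[0,0,0,0,0,0]]]'
python3 look.py
```

```text
time: 23.17
tool_pos: [0.5042, -0.3452, 0.0203]
tool_rot: [0.002, 0.738, 0.675, 0.0]
contact_force: [-0.4, 0.0, -0.9]
gripper_width: 0.274
grasp_force: 60.1
time: 24.0
tool_pos: [0.51, -0.2594, 0.0178]
tool_rot: [0.0, 0.738, 0.675, -0.0]
contact_force: [0.7, 0.4, -1.7]
gripper_width: 0.273
grasp_force: 60.1
t 24.0 tcp [ 0.51   -0.2594  0.0178] tool y yaw -5.07 q [ 0.     0.738  0.675 -0.   ] w 0.273
coup conf 0.91 n 24033 ztop 0.046 rect c (516.5 -177.0) size (40 32) longyaw 83.7 box [234.7, 0.0, 171.0, 156.6] med [ 516.6 -176.1]
coup conf 0.62 n 21544 ztop 0.046 rect c (586.2 -178.7) size (34 31) longyaw 76.5 box [441.7, 0.0, 198.3, 137.4] med [ 586.  -178.9]
pin 0.64 [ 0.5893 -0.1693  0.023 ]
pin 0.55 [ 0.5178 -0.1711  0.023 ]
rod slope x/y 0.071, x at tcp 0.5106 (tcp 0.5100), tip dy 0.061, top z rel tcp [(0.04, np.float64(0.0122)), (0.06, np.float64(0.0123))]
```

```bash
python3 -m handwheel '[[[0,0,0.003,0,0,0],[0,0,0.003,0,0,0],[0,0,0.003,0,0,0],[0,0,0.003,0,0,0],[0,0,0.006,0,0,0],[0,0,0.01,0,0,0],[0,0,0.015,0,0,0],[0,0,0.02,0,0,0],[0,0,0.02,0,0,0],[0,0,0.012,0,0,0],[0,0,0.005,0,0,0],[0,0,0,0,0,0]]]'
python3 -m handwheel '[[[0,0.005,0,0,0,0.4],[0.0005,0.01,0,0,0,0.6],[0.001,0.015,0,0,0,0.8],[0.001,0.0215,0,0,0,0.8],[0.001,0.0215,0,0,0,0.8],[0.001,0.0215,0,0,0,0.8],[0.001,0.0215,0,0,0,0.6],[0.001,0.0215,0,0,0,0],[0.001,0.0215,0,0,0,0],[0.001,0.0215,0,0,0,0],[0,0.0215,0,0,0,0],[0,0.0215,0,0,0,0],[0,0.0215,0,0,0,0],[0,0.015,0,0,0,0],[0,0.009,0,0,0,0],[0,0.004,0,0,0,0],[0,0,0,0,0,0],[0,0,0,0,0,0],[0,0,0,0,0,0]]]'
python3 look.py
```

```text
time: 25.2
tool_pos: [0.5109, -0.2607, 0.1199]
tool_rot: [0.002, 0.738, 0.675, 0.0]
contact_force: [0.7, -0.1, -3.4]
gripper_width: 0.266
grasp_force: 59.9
time: 26.78
tool_pos: [0.5184, 0.0124, 0.1177]
tool_rot: [0.0, 0.709, 0.705, -0.0]
contact_force: [-0.2, 0.5, -3.6]
gripper_width: 0.27
grasp_force: 59.9
t 26.8 tcp [0.5184 0.0124 0.1177] tool y yaw -0.38 q [ 0.     0.709  0.705 -0.   ] w 0.27
coup conf 0.83 n 10337 ztop 0.058 rect c (448.3 102.9) size (52 32) longyaw 89.7 box [138.5, 24.3, 103.5, 121.2] med [449.  104.3]
coup conf 0.66 n 22512 ztop 0.140 rect c (518.1 96.2) size (41 32) longyaw 88.7 box [234.8, 0.4, 164.9, 148.1] med [518.3  97.1]
pin 0.80 [0.4462 0.1036 0.023 ]
rod slope x/y -0.015, x at tcp 0.5191 (tcp 0.5184), tip dy 0.062, top z rel tcp [(0.04, np.float64(0.0121)), (0.06, np.float64(0.0121))]
```

```bash
python3 -m handwheel '[[[0,0,-0.01,0,0,0],[0,0,-0.018,0,0,0],[0,0,-0.015,0,0,0],[0,0,-0.01,0,0,0],[0,0,-0.005,0,0,0],[0,0,-0.004,0,0,0],[0,0,-0.004,0,0,0],[0,0,-0.004,0,0,0],[0,0,-0.004,0,0,0],[0,0,-0.004,0,0,0],[0,0,-0.004,0,0,0],[0,0,-0.003,0,0,0],[0,0,-0.002,0,0,0],[0,0,0,0,0,0],[0,0,0,0,0,0],[0,0,0,0,0,0]]]'
python3 look.py
```

```text
time: 28.32
tool_pos: [0.5189, 0.013, 0.0313]
tool_rot: [0.0, 0.709, 0.705, 0.0]
contact_force: [0.1, 0.8, -1.4]
gripper_width: 0.268
grasp_force: 60.2
t 28.3 tcp [0.5189 0.013  0.0313] tool y yaw -0.34 q [0.    0.709 0.705 0.   ] w 0.268
coup conf 0.96 n 23037 ztop 0.058 rect c (517.5 95.9) size (39 32) longyaw 89.6 box [231.7, 0.0, 168.3, 150.1] med [517.6  97.1]
coup conf 0.55 n 24780 ztop 0.058 rect c (449.1 96.4) size (31 39) longyaw 90.7 box [2.6, 0.0, 191.4, 148.9] med [449.7  97.6]
pin 0.87 [0.5176 0.1044 0.023 ]
pin 0.77 [0.4416 0.1052 0.023 ]
rod slope x/y -0.008, x at tcp 0.5193 (tcp 0.5189), tip dy 0.062, top z rel tcp [(0.04, np.float64(0.0123)), (0.06, np.float64(0.0122))]
```

Seated in groove 2 (top at 0.058). Drawing the rod out and going on to C.

```bash
python3 -m handwheel '[[[0,0,-0.002,0,0,0],[0,-0.008,0,0,0,0],[0,-0.015,0,0,0,0],[0,-0.02,0,0,0,0],[0,-0.02,0,0,0,0],[0,-0.02,0,0,0,0],[0,-0.015,0,0,0,0],[0,-0.007,0,0,0,0],[0,0,0.02,0,0,0],[0,0,0.03,0,0,0],[0,0,0.03,0,0,0],[0.012,-0.025,0.03,0,0,0],[0.016,-0.03,0.03,0,0,0],[0.016,-0.03,0.03,0,0,0],[0.016,-0.03,0.017,0,0,0],[0.016,-0.03,0,0,0,0],[0.016,-0.03,0,0,0,0],[0.012,-0.025,0,0,0,0],[0.005,-0.01,0,0,0,0],[0,0,0,0,0,0]]]'
python3 -m handwheel '[[[0,0,0,0,0,0],[0,0,0,0,0,0],[0,0,0,0,0,0]]]'
python3 look.py
```

```text
time: 30.18
tool_pos: [0.625, -0.2992, 0.2101]
tool_rot: [-0.0, 0.71, 0.704, -0.0]
contact_force: [0.2, 0.3, -2.0]
gripper_width: 0.27
grasp_force: 60.2
time: 30.43
tool_pos: [0.6245, -0.2957, 0.2109]
tool_rot: [-0.0, 0.709, 0.705, 0.0]
contact_force: [0.0, -0.1, -2.1]
gripper_width: 0.272
grasp_force: 60.2
t 30.4 tcp [ 0.6245 -0.2957  0.2109] tool y yaw -0.27 q [-0.     0.709  0.705  0.   ] w 0.272
coup conf 0.91 n 4579 ztop 0.046 rect c (671.8 -194.2) size (32 51) longyaw 98.2 box [344.3, 47.8, 70.8, 74.8] med [ 671.7 -193.2]
coup conf 0.81 n 4208 ztop 0.046 rect c (590.4 -170.3) size (52 32) longyaw 75.6 box [238.1, 5.2, 62.1, 94.9] med [ 590.4 -170.4]
pin 0.57 [ 0.5894 -0.1681  0.023 ]
pin 0.57 [ 0.6733 -0.1963  0.023 ]
rod slope x/y -0.011, x at tcp 0.6251 (tcp 0.6245), tip dy 0.107, top z rel tcp [(0.04, np.float64(0.0123)), (0.06, np.float64(0.0123)), (0.08, np.float64(0.0123)), (0.1, np.float64(0.0122))]
```

```bash
python3 -m handwheel '[[[-0.02,-0.01,0,0,0,-5],[-0.02,-0.01,0,0,0,-5],[-0.02,-0.01,0,0,0,-4.1],[-0.017,-0.0095,-0.03,0,0,0],[0,0,-0.035,0,0,0],[0,0,-0.035,0,0,0],[0,0,-0.035,0,0,0],[0,0,-0.03,0,0,0],[0,0,-0.02,0,0,0],[0,0,-0.008,0,0,0],[0,0,0,0,0,0],[0,0,0,0,0,0],[0,0,0,0,0,0]]]'
python3 -m handwheel '[[[0.0026,0.0102,0,0,0,0],[0.0026,0.0102,0,0,0,0],[0.0026,0.0102,0,0,0,0],[0.0026,0.0102,0,0,0,0],[0.0026,0.0102,0,0,0,0],[0.0026,0.0102,0,0,0,0],[0.0026,0.0102,0,0,0,0],[0.0026,0.0102,0,0,0,0],[0,0,0,0,0,0],[0,0,0,0,0,0]]]'
python3 look.py
```

```text
time: 31.72
tool_pos: [0.5494, -0.3377, 0.0206]
tool_rot: [0.002, 0.79, 0.613, 0.001]
contact_force: [-0.5, -0.1, -2.4]
gripper_width: 0.273
grasp_force: 60.2
time: 32.55
tool_pos: [0.5688, -0.2544, 0.0179]
tool_rot: [-0.0, 0.79, 0.613, -0.0]
contact_force: [0.9, -0.7, -1.9]
gripper_width: 0.272
grasp_force: 60.2
t 32.5 tcp [ 0.5688 -0.2544  0.0179] tool y yaw -14.37 q [-0.     0.79   0.613 -0.   ] w 0.272
coup conf 0.91 n 24235 ztop 0.046 rect c (666.5 -194.5) size (23 51) longyaw 97.9 box [477.3, 1.1, 162.7, 182.8] med [ 664.3 -192.6]
coup conf 0.76 n 24653 ztop 0.046 rect c (588.8 -175.0) size (41 32) longyaw 75.9 box [235.8, 0.0, 164.7, 158.7] med [ 588.9 -173.8]
pin 0.75 [ 0.59   -0.1691  0.023 ]
pin 0.74 [ 0.6716 -0.1939  0.023 ]
rod slope x/y 0.214, x at tcp 0.5704 (tcp 0.5688), tip dy 0.059, top z rel tcp [(0.04, np.float64(0.0122))]
```

```bash
python3 -m handwheel '[[[0,0,0.003,0,0,0],[0,0,0.003,0,0,0],[0,0,0.003,0,0,0],[0,0,0.003,0,0,0],[0,0,0.006,0,0,0],[0,0,0.01,0,0,0],[0,0,0.015,0,0,0],[0,0,0.02,0,0,0],[0,0,0.02,0,0,0],[0,0,0.012,0,0,0],[0,0,0.005,0,0,0],[0,0,0,0,0,0]]]'
python3 -m handwheel '[[[0,0.005,0,0,0,0.5],[0.001,0.01,0,0,0,1],[0.002,0.015,0,0,0,1.5],[0.002,0.021,0,0,0,1.8],[0.002,0.021,0,0,0,1.8],[0.002,0.021,0,0,0,1.8],[0.002,0.021,0,0,0,1.8],[0.002,0.021,0,0,0,1.8],[0.002,0.021,0,0,0,1.2],[0.002,0.021,0,0,0,0.6],[0.002,0.021,0,0,0,0.3],[0.001,0.021,0,0,0,0],[0,0.021,0,0,0,0],[0,0.015,0,0,0,0],[0,0.009,0,0,0,0],[0,0.004,0,0,0,0],[0,0,0,0,0,0],[0,0,0,0,0,0],[0,0,0,0,0,0]]]'
python3 look.py
```

```text
time: 33.75
tool_pos: [0.5697, -0.2556, 0.1202]
tool_rot: [0.002, 0.79, 0.613, 0.001]
contact_force: [1.3, 0.5, -3.0]
gripper_width: 0.273
grasp_force: 60.1
time: 35.33
tool_pos: [0.5886, 0.0123, 0.1179]
tool_rot: [0.0, 0.709, 0.705, -0.0]
contact_force: [-0.0, -0.6, -2.1]
gripper_width: 0.273
grasp_force: 60.0
t 35.3 tcp [0.5886 0.0123 0.1179] tool y yaw -0.37 q [ 0.     0.709  0.705 -0.   ] w 0.273
coup conf 0.93 n 10351 ztop 0.058 rect c (518.0 102.1) size (52 31) longyaw 88.7 box [137.6, 25.5, 104.3, 118.7] med [518.8 103.4]
coup conf 0.74 n 23158 ztop 0.140 rect c (588.8 95.4) size (42 32) longyaw 89.5 box [233.6, 0.0, 164.4, 155.0] med [588.8  96.5]
pin 0.81 [0.4401 0.1043 0.023 ]
pin 0.78 [0.5159 0.1042 0.023 ]
rod slope x/y -0.008, x at tcp 0.5891 (tcp 0.5886), tip dy 0.061, top z rel tcp [(0.04, np.float64(0.0121)), (0.06, np.float64(0.0121))]
```

```bash
python3 -m handwheel '[[[-0.0008,0.0015,-0.01,0,0,0],[0,0,-0.018,0,0,0],[0,0,-0.015,0,0,0],[0,0,-0.01,0,0,0],[0,0,-0.005,0,0,0],[0,0,-0.004,0,0,0],[0,0,-0.004,0,0,0],[0,0,-0.004,0,0,0],[0,0,-0.004,0,0,0],[0,0,-0.004,0,0,0],[0,0,-0.004,0,0,0],[0,0,-0.003,0,0,0],[0,0,-0.002,0,0,0],[0,0,0,0,0,0],[0,0,0,0,0,0],[0,0,0,0,0,0]]]'
python3 look.py
```

```text
time: 36.87
tool_pos: [0.5882, 0.0144, 0.0314]
tool_rot: [0.0, 0.709, 0.705, 0.0]
contact_force: [-0.5, -0.9, -1.8]
gripper_width: 0.271
grasp_force: 60.2
t 36.9 tcp [0.5882 0.0144 0.0314] tool y yaw -0.34 q [0.    0.709 0.705 0.   ] w 0.271
coup conf 0.59 n 25909 ztop 0.058 rect c (518.9 97.0) size (41 31) longyaw 89.4 box [5.7, 0.0, 187.1, 157.0] med [519.5  98.2]
pin 0.72 [0.5589 0.1012 0.023 ]
pin 0.58 [0.5121 0.1042 0.023 ]
pin 0.57 [0.5859 0.1045 0.023 ]
rod slope x/y -0.015, x at tcp 0.5889 (tcp 0.5882), tip dy 0.061, top z rel tcp [(0.04, np.float64(0.0122)), (0.06, np.float64(0.0122))]
```

```bash
python3 look.py | grep coup; python3 - <<'E'
from h import *
c=camera_info("wrist");p,d=grab_frame("wrist");T=np.array(c["T"]);v,u=np.nonzero(d>0);z=d[v,u]
P=np.c_[(u-c["cx"])/c["fx"]*z,-(v-c["cy"])/c["fy"]*z,-z]@T[:3,:3].T+T[:3,3]
m=(abs(P[:,1]-.1)<.012)&(P[:,2]>.045)&(P[:,0]>.55)
print(np.percentile(P[m,2],[5,50,95]),np.percentile(P[m&(P[:,2]>.055),0],[1,50,99]))
E
```

```text
coup conf 0.78 n 23891 ztop 0.058 rect c (586.8 96.8) size (41 31) longyaw 89.6 box [230.4, 0.0, 166.6, 156.3] med [586.9  98. ]
coup conf 0.77 n 25971 ztop 0.058 rect c (518.9 97.0) size (42 31) longyaw 88.6 box [2.6, 1.1, 191.4, 156.4] med [519.4  98.2]
coup conf 0.17 n 70648 ztop 0.036 rect c (587.0 92.7) size (62 227) longyaw 179.6 box [0.0, 0.0, 640.0, 205.8] med [616.6  83.2]
[0.04751606 0.05686363 0.05816864] [0.57274789 0.58685644 0.60101414]
```

```bash
python3 -m handwheel '[[[0,0,-0.002,0,0,0],[0,-0.008,0,0,0,0],[0,-0.015,0,0,0,0],[0,-0.02,0,0,0,0],[0,-0.02,0,0,0,0],[0,-0.02,0,0,0,0],[0,-0.015,0,0,0,0],[0,-0.007,0,0,0,0],[0,0,0.02,0,0,0],[0,0,0.03,0,0,0],[0,0,0.03,0,0,0],[0.005,-0.025,0.03,0,0,0],[0.005,-0.03,0.03,0,0,0],[0.005,-0.03,0.03,0,0,0],[0.005,-0.03,0.017,0,0,0],[0.005,-0.03,0,0,0,0],[0.005,-0.03,0,0,0,0],[0.005,-0.025,0,0,0,0],[0.002,-0.015,0,0,0,0],[0,0,0,0,0,0]]]'
python3 -m handwheel '[[[0,0,0,0,0,0],[0,0,0,0,0,0],[0,0,0,0,0,0]]]'
python3 look.py
```

```text
time: 38.98
tool_pos: [0.6243, -0.3068, 0.2138]
tool_rot: [-0.0, 0.71, 0.704, -0.0]
contact_force: [-0.7, 0.6, -1.5]
gripper_width: 0.274
grasp_force: 60.2
time: 39.23
tool_pos: [0.6246, -0.3026, 0.2143]
tool_rot: [-0.0, 0.709, 0.706, 0.0]
contact_force: [-0.3, -0.3, -2.2]
gripper_width: 0.271
grasp_force: 60.2
t 39.2 tcp [ 0.6246 -0.3026  0.2143] tool y yaw -0.26 q [-0.     0.709  0.706  0.   ] w 0.271
coup conf 0.80 n 4724 ztop 0.046 rect c (671.9 -194.0) size (32 52) longyaw 98.4 box [342.4, 36.5, 73.2, 79.6] med [ 671.7 -193.4]
rod slope x/y -0.012, x at tcp 0.6252 (tcp 0.6246), tip dy 0.107, top z rel tcp [(0.04, np.float64(0.0123)), (0.06, np.float64(0.0123)), (0.08, np.float64(0.0123)), (0.1, np.float64(0.0123))]
```

```bash
python3 -m handwheel '[[[0.018,-0.015,0,0,0,4],[0.018,-0.015,0,0,0,4.6],[0.018,-0.015,0,0,0,0],[0.018,-0.016,-0.03,0,0,0],[0,0,-0.035,0,0,0],[0,0,-0.035,0,0,0],[0,0,-0.035,0,0,0],[0,0,-0.03,0,0,0],[0,0,-0.02,0,0,0],[0,0,-0.0115,0,0,0],[0,0,0,0,0,0],[0,0,0,0,0,0],[0,0,0,0,0,0]]]'
python3 -m handwheel '[[[-0.0015,0.0104,0,0,0,0],[-0.0015,0.0104,0,0,0,0],[-0.0015,0.0104,0,0,0,0],[-0.0015,0.0104,0,0,0,0],[-0.0015,0.0104,0,0,0,0],[-0.0015,0.0104,0,0,0,0],[-0.0015,0.0104,0,0,0,0],[-0.0015,0.0104,0,0,0,0],[0,0,0,0,0,0],[0,0,0,0,0,0]]]'
python3 look.py
```

```text
time: 40.52
tool_pos: [0.6982, -0.3659, 0.0209]
tool_rot: [0.002, 0.654, 0.756, 0.0]
contact_force: [0.5, -0.3, -1.0]
gripper_width: 0.267
grasp_force: 60.2
time: 41.35
tool_pos: [0.6846, -0.2812, 0.018]
tool_rot: [-0.0, 0.654, 0.757, -0.0]
contact_force: [0.4, 0.1, -1.1]
gripper_width: 0.266
grasp_force: 60.3
t 41.4 tcp [ 0.6846 -0.2812  0.018 ] tool y yaw 8.31 q [-0.     0.654  0.757 -0.   ] w 0.266
coup conf 0.65 n 23852 ztop 0.046 rect c (673.1 -199.5) size (31 39) longyaw 98.5 box [237.7, 2.8, 168.3, 150.3] med [ 672.9 -198.4]
pin 0.73 [ 0.6719 -0.1933  0.023 ]
rod slope x/y -0.149, x at tcp 0.6845 (tcp 0.6846), tip dy 0.061, top z rel tcp [(0.04, np.float64(0.0121)), (0.06, np.float64(0.0121))]
```

```bash
python3 -m handwheel '[[[0,0,0.003,0,0,0],[0,0,0.003,0,0,0],[0,0,0.003,0,0,0],[0,0,0.003,0,0,0],[0,0,0.006,0,0,0],[0,0,0.01,0,0,0],[0,0,0.015,0,0,0],[0,0,0.02,0,0,0],[0,0,0.02,0,0,0],[0,0,0.012,0,0,0],[0,0,0.005,0,0,0],[0,0,0,0,0,0]]]'
python3 -m handwheel '[[[-0.001,0.005,0,0,0,-0.5],[-0.002,0.01,0,0,0,-0.8],[-0.003,0.016,0,0,0,-1.2],[-0.003,0.023,0,0,0,-1.2],[-0.003,0.023,0,0,0,-1.2],[-0.003,0.023,0,0,0,-1.2],[-0.003,0.023,0,0,0,-1.2],[-0.003,0.023,0,0,0,-0.8],[-0.003,0.023,0,0,0,-0.5],[-0.0015,0.023,0,0,0,0],[-0.0005,0.023,0,0,0,0],[0,0.023,0,0,0,0],[0,0.023,0,0,0,0],[0,0.017,0,0,0,0],[0,0.011,0,0,0,0],[0,0.0055,0,0,0,0],[0,0,0,0,0,0],[0,0,0,0,0,0],[0,0,0,0,0,0]]]'
python3 look.py
```

```text
time: 42.55
tool_pos: [0.6859, -0.2825, 0.1211]
tool_rot: [0.002, 0.654, 0.756, 0.0]
contact_force: [0.5, -0.0, -2.8]
gripper_width: 0.275
grasp_force: 60.1
time: 44.13
tool_pos: [0.6585, 0.0117, 0.1178]
tool_rot: [-0.0, 0.71, 0.705, -0.0]
contact_force: [-1.0, -0.5, -2.4]
gripper_width: 0.274
grasp_force: 60.1
t 44.1 tcp [0.6585 0.0117 0.1178] tool y yaw -0.4 q [-0.     0.71   0.705 -0.   ] w 0.274
coup conf 0.95 n 11199 ztop 0.058 rect c (519.2 102.3) size (52 31) longyaw 89.4 box [0.3, 29.2, 118.8, 111.9] med [520.1 103.3]
coup conf 0.95 n 10428 ztop 0.058 rect c (587.5 102.3) size (51 32) longyaw 89.4 box [132.7, 24.2, 107.0, 117.7] med [588.1 103.6]
coup conf 0.61 n 22179 ztop 0.140 rect c (659.3 95.6) size (40 32) longyaw 89.6 box [238.1, 2.0, 159.5, 148.2] med [659.6  96.6]
pin 0.94 [0.5117 0.105  0.023 ]
pin 0.78 [0.5828 0.1047 0.023 ]
rod slope x/y -0.015, x at tcp 0.6593 (tcp 0.6585), tip dy 0.063, top z rel tcp [(0.04, np.float64(0.0121)), (0.06, np.float64(0.0122))]
```

```bash
python3 -m handwheel '[[[-0.0015,0.0005,-0.01,0,0,0],[0,0,-0.018,0,0,0],[0,0,-0.015,0,0,0],[0,0,-0.01,0,0,0],[0,0,-0.005,0,0,0],[0,0,-0.004,0,0,0],[0,0,-0.004,0,0,0],[0,0,-0.004,0,0,0],[0,0,-0.004,0,0,0],[0,0,-0.004,0,0,0],[0,0,-0.004,0,0,0],[0,0,-0.003,0,0,0],[0,0,-0.002,0,0,0],[0,0,0,0,0,0],[0,0,0,0,0,0],[0,0,0,0,0,0]]]'
python3 look.py
```

```text
time: 45.67
tool_pos: [0.6574, 0.0131, 0.0314]
tool_rot: [0.0, 0.709, 0.705, 0.0]
contact_force: [0.2, 0.2, -2.2]
gripper_width: 0.277
grasp_force: 60.3
t 45.7 tcp [0.6574 0.0131 0.0314] tool y yaw -0.34 q [0.    0.709 0.705 0.   ] w 0.277
coup conf 0.98 n 24799 ztop 0.058 rect c (588.1 96.3) size (31 39) longyaw 90.6 box [4.0, 0.0, 189.9, 153.3] med [588.8  97.6]
coup conf 0.65 n 23132 ztop 0.058 rect c (656.3 96.3) size (39 32) longyaw 89.7 box [230.6, 3.0, 165.3, 145.4] med [656.4  97.3]
coup conf 0.65 n 72746 ztop 0.036 rect c (653.6 91.6) size (61 221) longyaw 179.6 box [0.1, 0.0, 639.9, 204.4] med [627.5  86.3]
pin 0.81 [0.5806 0.1042 0.023 ]
pin 0.63 [0.6564 0.1046 0.023 ]
rod slope x/y -0.004, x at tcp 0.6577 (tcp 0.6574), tip dy 0.062, top z rel tcp [(0.04, np.float64(0.0122)), (0.06, np.float64(0.0121))]
```

```bash
python3 -m handwheel '[[[0,0,-0.002,0,0,0],[0,-0.008,0,0,0,0],[0,-0.015,0,0,0,0],[0,-0.02,0,0,0,0],[0,-0.02,0,0,0,0],[0,-0.02,0,0,0,0],[0,-0.015,0,0,0,0],[0,-0.007,0,0,0,0],[0,0,0.02,0,0,0],[0,0,0.03,0,0,0],[0,0,0.03,0,0,0],[0,0,0.03,0,0,0],[0,0,0.03,0,0,0],[0,0,0.03,0,0,0],[-0.02,0.015,0.03,0,0,0],[-0.025,0.015,0.03,0,0,0],[-0.03,0.01,0,0,0,0],[-0.025,0,0,0,0,0],[0,0,0,0,0,0],[0,0,0,0,0,0]]]'
python3 look.py pics/w8.png
```

```text
time: 47.53
tool_pos: [0.5565, -0.0518, 0.259]
tool_rot: [0.0, 0.709, 0.705, 0.0]
contact_force: [0.8, -0.8, -0.9]
gripper_width: 0.272
grasp_force: 60.3
t 47.5 tcp [ 0.5565 -0.0518  0.259 ] tool y yaw -0.34 q [0.    0.709 0.705 0.   ] w 0.272
coup conf 0.92 n 3689 ztop 0.058 rect c (656.0 96.2) size (40 32) longyaw 89.5 box [402.0, 2.8, 67.7, 60.1] med [655.6  96.7]
coup conf 0.90 n 3341 ztop 0.058 rect c (517.6 96.5) size (42 32) longyaw 88.4 box [245.2, 1.6, 54.4, 62.5] med [518.   96.9]
coup conf 0.86 n 3827 ztop 0.058 rect c (447.3 97.0) size (42 32) longyaw 89.3 box [159.7, 0.0, 63.2, 68.7] med [447.8  97.3]
coup conf 0.72 n 3133 ztop 0.058 rect c (586.9 96.5) size (31 41) longyaw 90.2 box [334.1, 0.0, 56.6, 67.3] med [586.7  96.6]
pin 0.98 [0.5882 0.1069 0.023 ]
pin 0.93 [0.4473 0.1049 0.023 ]
pin 0.90 [0.6589 0.1029 0.023 ]
pin 0.58 [0.5169 0.1047 0.023 ]
rod slope x/y -0.010, x at tcp 0.5569 (tcp 0.5565), tip dy 0.107, top z rel tcp [(0.04, np.float64(0.0122)), (0.06, np.float64(0.0122)), (0.08, np.float64(0.0122)), (0.1, np.float64(0.0122))]
```

View pics/w8.png

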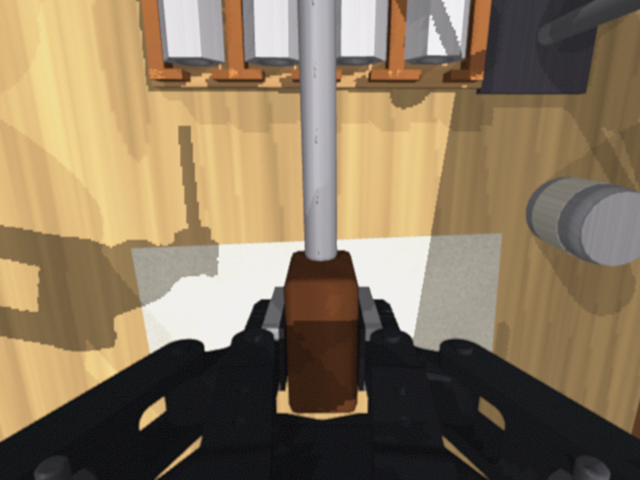

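The view shows all four couplings seated in the grooves (pixels ~(190,30), (270,30), (360,30), (435,30)) and the paper empty. Now returning the rod.

```bash
python3 -m handwheel '[[[-0.01,0.01,0,0,0,0],[-0.011,0.025,0,0,0,0],[-0.011,0.03,0,0,0,0],[-0.011,0.03,0,0,0,0],[-0.011,0.03,0,0,0,2],[-0.011,0.03,0,0,0,2],[-0.011,0.03,0,0,0,2],[-0.011,0.03,0,0,0,1.9],[-0.011,0.03,0,0,0,0],[-0.0112,0.03,0,0,0,0],[-0.0025,0.02,-0.02,0,0,0],[0,0.008,-0.03,0,0,0],[0,0,-0.03,0,0,0],[0,0,-0.03,0,0,0],[0,0,-0.03,0,0,0],[0,0,-0.02,0,0,0],[0,0,0,0,0,0],[0,0,0,0,0,0],[0,0,0,0,0,0]]]'
python3 -c "
from plant import state
s=state();print(s['tool_pos'],s['tool_rot'])"
python3 look.py pics/w9.png
```

```text
time: 49.32
tool_pos: [0.4469, 0.2516, 0.1005]
tool_rot: [0.0, 0.659, 0.752, 0.001]
contact_force: [-0.4, 0.4, -1.2]
gripper_width: 0.271
grasp_force: 60.2
[0.44694691 0.25156303 0.10045311] [4.95337132e-04 6.59000753e-01 7.52141480e-01 9.77884809e-04]
t 49.3 tcp [0.4469 0.2516 0.1005] tool y yaw 7.55 q [0.    0.659 0.752 0.001] w 0.271
rod slope x/y -0.146, x at tcp 0.4473 (tcp 0.4469), tip dy 0.106, top z rel tcp [(0.04, np.float64(0.0123)), (0.06, np.float64(0.0123)), (0.08, np.float64(0.0123)), (0.1, np.float64(0.0122))]
```

View pics/w9.png

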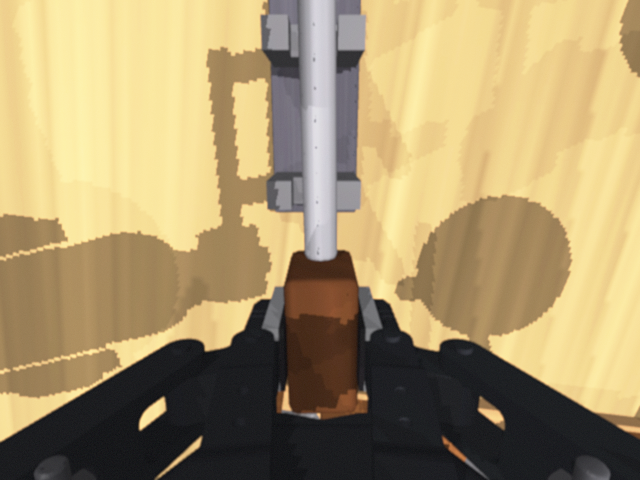

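The rod sits over both notches (posts near (315,35) and (315,195)), about 2 mm too far right. Correcting that and lowering.

```bash
python3 -m handwheel '[[[-0.0015,0,0,0,0,0],[0,0,-0.015,0,0,0],[0,0,-0.015,0,0,0],[0,0,-0.01,0,0,0],[0,0,-0.008,0,0,0],[0,0,-0.006,0,0,0],[0,0,-0.004,0,0,0],[0,0,-0.003,0,0,0],[0,0,0,0,0,0],[0,0,0,0,0,0],[0,0,0,0,0,0]]]'
python3 -c "
from plant import state
s=state();print(s['tool_pos'],s['tool_rot'])"
```

```text
time: 50.43
tool_pos: [0.4444, 0.2512, 0.0384]
tool_rot: [0.0, 0.659, 0.752, 0.0]
contact_force: [0.5, 0.1, -1.2]
gripper_width: 0.269
grasp_force: 60.3
[0.44441506 0.25120571 0.03836955] [2.29307508e-04 6.58965178e-01 7.52173303e-01 4.05078307e-04]
```

```bash
python3 -m handwheel '[[[0,0,-0.0005,0,0,0],[0,0,0,0,0,0],[0,0,0,0,0,0],[0,0,0,0,0,0],[0,0,0,0,0,0],[0,0,0.02,0,0,0],[0,0,0.03,0,0,0],[0,0,0.03,0,0,0],[0,0,0.03,0,0,0],[0,0,0.03,0,0,0],[0,-0.01,0.03,0,0,0],[0,0,0,0,0,0],[0,0,0,0,0,0],[0,0,0,0,0,0]]]' 1
python3 rodlook.py
python3 - <<'E'
from h import *
p,d=grab_frame("top")
for q in pinpoint("top","lamp_knob")[:2]: print("knob",q["conf"],np.round(w("top",*q["position"],.301),3))
for q in pinpoint("top","coupling1"): print("%.2f"%q["conf"],np.round(w("top",*q["position"],.035),3))
E
```

```text
time: 51.6
tool_pos: [0.4437, 0.241, 0.2068]
tool_rot: [-0.0, 0.659, 0.752, -0.0]
contact_force: [-0.7, 0.3, 0.6]
gripper_width: 1.001
grasp_force: 0.0
51.6 [0.4437 0.241  0.2068] [-0.     0.659  0.752 -0.   ]
rod {'position': [323.0, 206.5], 'conf': 0.93} [0.44386173 0.25218449 0.045     ]
0.8 3978
handle top ((444.7621765136719, 250.36911010742188), (22.29750633239746, 49.04195785522461), 9.02005672454834) 1896 0.06809370649734081
rod top 2040 [ 0.15687683 -0.98761815  0.43306738  0.32735938] 0.04930190467583337
knob 0.6 [0.658 0.288 0.301]
0.82 [0.434 0.107 0.035]
0.81 [0.576 0.103 0.035]
0.81 [0.657 0.108 0.035]
0.77 [0.513 0.097 0.035]
```

```bash
python3 -m handwheel '[[[0,0,0.03,0,0,6.9],[0,0,0.03,0,0,6.9],[0,0,0.03,0,0,6.9],[0,0,0.03,0,0,6.9],[0,0,0.03,0,0,6.9],[0,0,0.025,0,0,6.9],[0.027,0.006,0,0,0,7],[0.027,0.006,0,0,0,7],[0.027,0.006,0,0,0,7],[0.027,0.006,0,0,0,0],[0.027,0.006,0,0,0,0],[0.027,0.006,0,0,0,0],[0.027,0.006,0,0,0,0],[0.025,0.0045,0,0,0,0],[0,0,0,0,0,0],[0,0,0,0,0,0],[0,0,0,0,0,0]]]' 1
python3 - <<'E'
from h import *
s=state();print(np.round(s["tool_pos"],4),np.round(s["tool_rot"],3))
c=camera_info("wrist");p,d=grab_frame("wrist")
for q in pinpoint("wrist","lamp_knob"):
    u,v=q["position"];print(u,v,q["conf"],w("wrist",u,v,.301,info=c),d[int(v),int(u)])
E
```

```text
time: 53.37
tool_pos: [0.6576, 0.2876, 0.3819]
tool_rot: [-0.001, 0.174, 0.985, -0.0]
contact_force: [0.1, 0.1, 1.1]
gripper_width: 1.002
grasp_force: 0.0
[0.6576 0.2876 0.3819] [-0.001  0.174  0.985 -0.   ]
318.0 255.3 0.77 [0.66073297 0.28429699 0.301     ] 0.23375355
```

Right over the knob. Pinching it and swinging back.

```bash
python3 -m handwheel '[[[0.001,-0.001,-0.027,0,0,0],[0,0,-0.027,0,0,0],[0,0,-0.027,0,0,0],[0,0,-0.027,0,0,0],[0,0,0,0,0,0],[0,0,0,0,0,0]]]' 1
python3 -m handwheel '[[[0,0,0,0,0,0],[0,0,0,0,0,0],[0,0,0,0,0,0],[0,0,0,0,0,0],[0,0,0,0,0,0],[0,0,0,0,0,0],[0,0,0,0,0,0],[0,0,0,0,0,0]]]' 0
python3 -m handwheel '[[[-0.0118,-0.0073,0,0,0,0],[-0.0111,-0.008,0,0,0,0],[-0.0108,-0.0087,0,0,0,0],[-0.01,-0.0093,0,0,0,0],[-0.0094,-0.0101,0,0,0,0],[-0.0088,-0.0107,0,0,0,0],[-0.0079,-0.0111,0,0,0,0],[-0.0074,-0.0117,0,0,0,0],[-0.0065,-0.0123,0,0,0,0],[-0.0057,-0.0124,0,0,0,0],[-0.0049,-0.0129,0,0,0,0],[-0.004,-0.0132,0,0,0,0],[-0.0031,-0.0134,0,0,0,0],[-0.0023,-0.0137,0,0,0,0],[-0.0013,-0.0136,0,0,0,0],[-0.0005,-0.0128,0,0,0,0],[0,0,0,0,0,0],[0,0,0,0,0,0],[0,0,0,0,0,0]]]'
```

```text
time: 53.97
tool_pos: [0.6575, 0.2863, 0.2732]
tool_rot: [-0.001, 0.174, 0.985, -0.001]
contact_force: [-0.5, -0.2, 0.1]
gripper_width: 0.997
grasp_force: 0.0
time: 54.63
tool_pos: [0.6593, 0.2867, 0.2755]
tool_rot: [0.001, 0.174, 0.985, 0.0]
contact_force: [-0.7, 0.2, 4.2]
gripper_width: 0.19
grasp_force: 58.5
time: 56.22
tool_pos: [0.5502, 0.105, 0.2753]
tool_rot: [-0.004, 0.174, 0.985, -0.001]
contact_force: [-14.7, -2.2, 10.0]
gripper_width: 0.189
grasp_force: 60.3
```

```bash
python3 -m handwheel '[[[0.002,-0.003,0,0,0,0],[0,0,0,0,0,0],[0,0,0,0,0,0],[0,0,0,0,0,0]]]'
python3 -m handwheel '[[[0,0,0,0,0,0],[0,0,0,0,0,0],[0,0,0,0,0,0],[0,0,0,0,0,0],[0,0,0.02,0,0,0],[0,0,0.03,0,0,0],[0,0,0.03,0,0,0],[0,0,0.03,0,0,0],[0,0,0.01,0,0,0],[-0.03,-0.03,0,0,0,0],[-0.03,-0.03,0,0,0,0],[-0.03,-0.03,0,0,0,0],[-0.02,-0.03,0,0,0,0],[0,-0.03,0,0,0,0],[0,-0.03,0,0,0,0],[0,-0.03,0,0,0,0],[0,0,0,0,0,0],[0,0,0,0,0,0]]]' 1
python3 - <<'E'
from h import *
for n in("top","scene"):
    p,d=grab_frame(n);cv2.imwrite(f"pics/f_{n}.png",p[120:380,160:560] if n=="top" else p)
    for t,z in(("lamp_head",.19),("lamp_knob",.301),("rod",.045),("rack_mid",.012),("coupling1",.035)):
        for q in pinpoint(n,t)[:4]: print(n,t,round(q["conf"],2),np.round(w(n,*q["position"],z),3))
E
```

```text
time: 56.55
tool_pos: [0.5504, 0.1028, 0.2752]
tool_rot: [-0.007, 0.174, 0.985, -0.001]
contact_force: [-21.9, -1.0, 11.9]
gripper_width: 0.186
grasp_force: 60.7
time: 58.05
tool_pos: [0.4469, -0.107, 0.3934]
tool_rot: [-0.001, 0.175, 0.984, 0.0]
contact_force: [1.2, 0.5, 0.0]
gripper_width: 1.003
grasp_force: 0.0
top lamp_head 0.55 [0.551 0.104 0.19 ]
top lamp_head 0.42 [0.622 0.383 0.19 ]
top lamp_knob 0.88 [0.545 0.099 0.301]
top rod 0.87 [0.439 0.247 0.045]
top rack_mid 0.75 [0.545 0.102 0.012]
top coupling1 0.92 [0.44  0.106 0.035]
top coupling1 0.81 [0.656 0.104 0.035]
top coupling1 0.8 [0.515 0.101 0.035]
top coupling1 0.48 [0.661 0.409 0.035]
scene lamp_head 0.76 [0.565 0.117 0.19 ]
scene lamp_knob 0.92 [0.552 0.107 0.301]
scene lamp_knob 0.71 [0.693 0.537 0.301]
scene rod 0.59 [0.443 0.246 0.045]
scene rod 0.21 [0.527 0.117 0.045]
scene rack_mid 0.9 [0.559 0.118 0.012]
scene rack_mid 0.75 [0.444 0.248 0.012]
scene coupling1 0.96 [0.597 0.116 0.035]
scene coupling1 0.89 [0.658 0.107 0.035]
scene coupling1 0.87 [0.453 0.114 0.035]
scene coupling1 0.69 [ 0.819 -0.012  0.035]
```

View pics/f_scene.png

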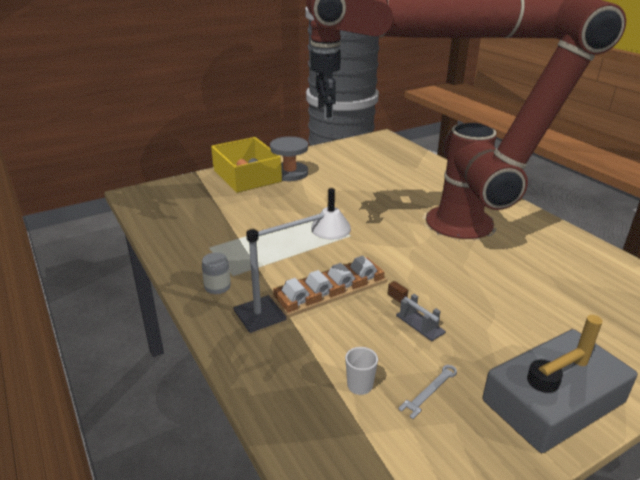

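View pics/f_top.png

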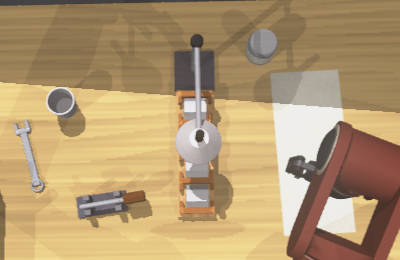

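Both views show the lamp head over the middle of the rack, four couplings in the grooves, the rod in its rest, the bystanders in place and the arm clear. Handing in.

```bash
python3 -c "
from plant import job_done
print(job_done())"
```

```text
the job is handed in; nothing more can be done
None
```

The job is handed in. All four couplings are in the rack grooves, the rod is back in its rest, the lamp head hangs over the rack's middle, and the arm is clear. The final images confirm this, but the hand-in returned no verdict.

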